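# Cure a masked phone frame in the UV box

## Robot

A 6-joint arm with a two-finger parallel gripper is mounted at the origin on a cart in front of the work surface, level with it; the furniture and walls round the work are solid. World frame = base frame: x ahead of the robot, y to its left, z up, the work surface at z = 0. Lengths are in m, angles in degrees, forces in N, time in s.
With the tool pointing down it reaches from about 0.275 to 0.775 m from the base axis. Payload 14.6 kg.
Tool frame: the origin (TCP) lies at the very end of the fingers, on their centre line; the grasp point (between the pads) lies 19 mm behind it (ctrl.tcp_to_grasp is the z of the grasp point in the tool frame, in m); z points along the fingers, y is the line along which they close (so a half turn about z gives the same grasp; the last joint's range is limited). The gripper opens to 85 mm and grips with 20 to 120 N. Pads are 22 mm wide; open, the fingers measure 114 mm over their backs; the gripper's body (76 mm by 85 mm) begins 54 mm behind the grasp point. The pads swing forward as they close: fully open they stand 13 mm farther back than shut.
Start: joints at [59.055, 15.075, -2.767, 72.158, 0, 81.102], TCP at [0.197, 0.487, 0.202] pointing down, gripper open.
Joint ranges: [-151.79, 151.79], [-50.71, 97.33], [-67.44, 78.34], [-121.81, 120.89], [-77.56, 73.72], [-180, 180]. Speed limits (degrees/s): [108.29, 108.29, 147.25, 159.86, 180, 180].

## Interface

Orientations are given as [roll, pitch, yaw] about the fixed x, y, z axes, in that order (R = Rz(yaw) Ry(pitch) Rx(roll)).
In Python, from cell import ctrl gives the robot as it stands. The module is installed in compiled form; this text tells all that it offers.
- The arm moves only by the tool servo_tool, never from a script. Its argument "increments" is a list of rows, each a list of 2 entries, a list of its own where there are three numbers: the shift along the tool's x, y, z in cm, then the turn, a rotation vector about the tool's x, y, z in rad. In form: [[[dx, dy, dz], [rx, ry, rz]], ...]. A call has 1 to 5 rows; each row shifts and turns the commanded pose from where the row before left it, along the tool's axes as they then stand; what a row does not reach is not made up. A row lasts 1/10 s, in which the tool goes at most 50 mm and 8.59 degrees, less where a joint would pass 70% of its speed; a pose out of reach is approached as far as the arm can. A call with a gripper value outside its range is refused whole. "jaw" is the opening, from 0 (shut) to 1 (fully open), set as the call begins (left out, the last holds). The fingers move at their own pace and stop on an object; the grip force is fixed at half the most. Time passes only in rows, so rows that do not move let the fingers close. It gives the time, the measured TCP pose, the force, the opening and the grip force at its end, in the units of the state.
- ctrl.read_state(): the state, without advancing time (a new reading comes with each control period).
- ctrl.camera(name): name is "scene" or "side" or "wrist"; returns a dict with "image" (420x560x3 uint8, blue, green, red), "depth" (420x560 float32, m along the optical axis (not along the pixel's ray), 0 where there is no reading), "mtx" (3x3 intrinsics, pixels), "R" (3x3) and "t" (3): a world point X has camera coordinates R X + t. Camera axes: x right, y down, z forward; pixel columns grow to the right and rows downward; lengths in m; the calibration is good to about 2 mm. A picture is of the moment at which its call begins.
- ctrl.hand_in(): hands the job in; it is judged then, once.
The state is a dict: "clock": time; "joint_pos": joint angles; "joint_velocities": joint speeds; "joint_efforts": joint torques, N m; "eef_pos": TCP position; "ee_rot": TCP orientation; "contact_force": force on the tool from outside, world axes, zero at the start; "wrist_torque": the same for the moment, N m; "opening": opening from 0.0 (shut) to 1.0 (fully open); "grasp_force": force on a finger pad.
Only numpy, scipy, OpenCV 4.12 (cv2) and the standard library are available. Lean on these libraries where they do the work, as an engineer would, in place of code of your own. Each camera call takes 0.05 s, during which the arm holds its last target. There are 200 camera calls.

## Task

Put the phone frame that stands on edge in the wire rack into the UV curing box: in through the sprung flap, until it lies flat on the bed with its open side (the raised rim and parts) up and the flap has closed behind it. Only then start the lamp: pull the box's spring knob straight out to its stop, hold it there for a moment and let it go back. Leave the steel plates in the rack and everything else on the desk where it is.

Things in the scene. Friction and masses are not known exactly. Their poses are not given: they have to be found in the camera images.
- phone_chassis: Grey metal phone mid-frame, 142 (x) x 70 (y) x 8 mm (z), 0.12 kg: 4 mm plate, with a 3 mm wide rim 4 mm proud round its open side (+z); parts inside; back (-z) plain. Origin: middle of the back. It starts on a long edge in a slot of the rack, anywhere within 8 mm along it: y up, top edge 78 mm above the desk, x along the slot, open side to the rack's -y.
- uv_box: UV curing box, fixed: grey case 178 deep (x) x 190 wide (y) x 80 mm high, origin under its centre on the desk. Its front (x = -89 mm) has the mouth and the knob and looks along the box's -x. Mouth: 94 mm wide (y -82 to +12 mm), from the round sill, 20 mm above the desk, up to 67 mm; front sheet 4 mm thick.
- mouth (a point): Middle of the sill's top edge, on the front face, 20 mm above the desk. Axes as the box's: x into the box, z up.
- bed (a point): Centre of the bed behind the mouth, axes as the box's: sunk 14 mm below the sill (6 mm above the desk), 170 mm long (x), 104 mm wide (y), closed at the back. A part slides in over the sill and drops flat on the bed once its tail is past the sill (front sheet); the last bit can be pushed from behind with a closed, tilted gripper.
- flap (a joint): Grey flap, 98 wide x 50 mm high, that shuts the mouth from inside; hinged at its upper edge, 70 mm above the desk, 6 mm behind the front face. Opens inward only: 0 = shut, up to 1.35 rad. A light spring (about 0.5 to 1.5 N at the lower edge) shuts it; it rests on whatever passes under it.
- start_knob (a joint): Start knob on the box's front, left of the mouth as seen from the front: black, on a steel shaft, slides straight out along the box's -x. 0 = home, 0.014 m = pulled to its stop, where the lamp starts. A spring (4 N at home, 9 N at the stop) draws it back when let go.
- knob_grip (a point): Middle of the knob's head (moves with it): 23 mm in front of the face, 40 mm above the desk, on the knob's axis. Head 25 mm in diameter, 28 mm at its outer end, 11 to 35 mm in front of the face; 10 mm shaft behind it. The box's top is 40 mm above the axis.
- rack: Steel wire rack, 116 (x) x 156 mm (y), fixed, origin under its centre. Three slots along its x, at y = -50, 0 and +50 mm, each between two wire hoops 110 mm long, 42 mm high, 11 mm apart inside; base wires 8 mm above the desk. They hold the phone frame and two steel plates in any order, leaning up to a few degrees.
- plate_a: Steel plate 66 x 80 x 8 mm, 0.29 kg, standing on edge in a slot of the rack, its top edge 88 mm above the desk. Origin: middle of one face. Leave alone.
- plate_b: The other steel plate, alike. Leave alone.
- mask_syringe: Syringe lying on the desk, 128 mm long (along its x, from -67 to +61 mm), 32 wide, 16 mm high. Origin under its middle. Leave alone.
- screw_dish: Round parts dish, 82 mm in diameter, 16 mm high. Origin under its centre. Leave alone.
- tape_roll: Roll of tape lying flat, 66 mm in diameter, 12 mm high. Origin under its centre. Leave alone.
- dropper_bottle: Squeeze bottle with a bent spout, 37 mm across, 87 mm high, upright. Origin under its centre. Leave alone.
- solder_spool: Flat spool, 58 mm in diameter, 15 mm high. Origin under its centre. Leave alone.

How it is judged (in metres and radians):
On the way, in this order (a step that is already met when the one before it is completed fails the run):
1. the frame lies flat on the bed, open side up, let go of, and the flap is shut behind it (x of phone_chassis in the frame of uv_box between -0.016 and 0.016 m and y of phone_chassis in the frame of uv_box between -0.06 and -0.01 m and z of phone_chassis in the frame of uv_box below 0.0105 m and angle between phone_chassis's own z axis and vertical below 0.06 rad and value of joint flap below 0.08 rad and contact force between the fingers and phone_chassis below 0.2 N), for 0.2 s.
2. the knob is pulled out to its stop (value of joint start_knob above 0.0115 m), for 0.2 s.
At the end, for the whole second after the job is handed in: The frame rests flat on the bed (within 3 degrees), wholly behind the sill, open side up; flap shut (0.08 rad); knob pulled out at least 11.5 mm for 0.2 s after that and home again (2 mm); the plates and other loose things within 30 mm of their start (x of phone_chassis in the frame of uv_box between -0.016 and 0.016 m and y of phone_chassis in the frame of uv_box between -0.06 and -0.01 m and z of phone_chassis in the frame of uv_box below 0.0105 m and angle between phone_chassis's own z axis and vertical below 0.06 rad and value of joint flap below 0.08 rad and value of joint start_knob below 0.002 m and linear speed of phone_chassis below 0.02 m/s); the robot touches nothing.
It fails at once if the knob is pulled while the flap is open or the frame is not in the box (value of joint start_knob above 0.005 m and (value of joint flap above 0.12 rad or x of phone_chassis in the frame of uv_box below -0.03 m or z of phone_chassis in the frame of uv_box above 0.02 m)).
It fails at once if a steel plate is moved from its place in the rack (distance of any of plate_a, plate_b from where it was at the start of the episode above 0.03 m).
It fails at once if another loose thing is moved (distance of any of mask_syringe, screw_dish, tape_roll, dropper_bottle, solder_spool from where it was at the start of the episode above 0.03 m).
It also fails if it takes over 72 s, if anything falls off the work surface, if the arm or the gripper's body presses on something with over 40 N, if the wrist force passes 120 N, or if a joint passes its speed limit or range.

## Working session

There is one attempt and no reset: what is moved stays moved. The work goes in short steps, Python scripts to look and compute and a tool call to move; the robot and the scene stay as the last step left them, time stands still between calls to the robot, and variables do not carry over. Pictures are saved under pics/ and viewed, at most 10 in all, crops included, and the job is handed in when it is done.

Besides the shell and the picture viewer there is one more tool, called after "Request:" as name(argument=value, ...) on one line, values as JSON. servo_tool: Moves the arm, as the interface text tells. Its arguments: {"type":"object","properties":{"increments":{"type":"array"},"jaw":{"type":"number"}},"required":["increments"]}

```bash
mkdir -p pics; python3 - <<'E'
from cell import ctrl
import cv2,numpy as np
s=ctrl.read_state();print({k:s[k] for k in ('clock','eef_pos','ee_rot','opening')},ctrl.tcp_to_grasp)
for n in('scene','side'):
    c=ctrl.camera(n);cv2.imwrite(f'pics/{n}0.png',c['image']);np.savez(f'{n}0.npz',**c)
    print(n,c['mtx'].tolist(),(-c['R'].T@c['t']).round(3),c['R'].round(2).tolist())
E
```

```text
{'clock': 0.0, 'eef_pos': array([0.19692735, 0.48635738, 0.20151276]), 'ee_rot': array([-1.79940829e+02, -9.26412479e-03,  1.57952451e+02]), 'opening': 0.9994760945142921} -0.0187
scene [[448.3075879414841, 0.0, 271.511963460633], [0.0, 448.3075879414841, 205.25067166259942], [0.0, 0.0, 1.0]] [-0.337 -0.496  0.607] [[0.48, -0.88, -0.01], [-0.42, -0.22, -0.88], [0.77, 0.43, -0.47]]
side [[490.96228456840765, 0.0, 282.7945125592412], [0.0, 490.96228456840765, 217.1301912617948], [0.0, 0.0, 1.0]] [ 0.205 -0.878  0.651] [[0.95, -0.33, 0.0], [-0.18, -0.52, -0.84], [0.27, 0.79, -0.54]]
```

View pics/scene0.png

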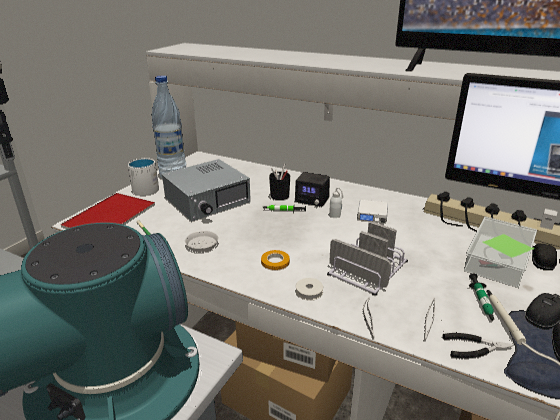

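View pics/side0.png

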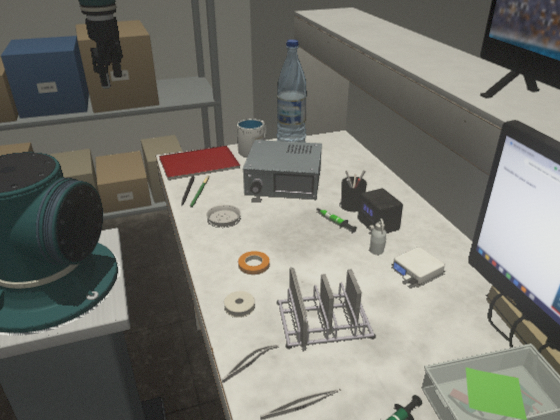

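```bash
cat > h.py <<'E'
import numpy as np,cv2
def load(n): return dict(np.load(n+'.npz'))
def cloud(c):
    d=c['depth'];v,u=np.mgrid[:d.shape[0],:d.shape[1]]
    K=c['mtx'];p=np.stack([(u-K[0,2])/K[0,0]*d,(v-K[1,2])/K[1,1]*d,d],-1)
    P=(p-c['t'])@c['R'];P[d==0]=np.nan;return P
def ray(c,u,v):
    K=c['mtx'];r=c['R'].T@np.array([(u-K[0,2])/K[0,0],(v-K[1,2])/K[1,1],1]);return -c['R'].T@c['t'],r
def onz(c,u,v,z):
    o,r=ray(c,u,v);return o+r*(z-o[2])/r[2]
def proj(c,X):
    q=c['mtx']@(c['R']@np.array(X)+c['t']);return q[:2]/q[2]
E
python3 - <<'E'
from h import *
a=load('scene0');b=load('side0')
A=a['image'][215:305,315:425];B=b['image'][255:350,270:385]
C=a['image'][150:225,155:260];D=b['image'][130:210,235:330]
r=lambda i:cv2.resize(i,(400,300),interpolation=cv2.INTER_CUBIC)
cv2.imwrite('pics/crop0.png',np.vstack([np.hstack([r(A),r(B)]),np.hstack([r(C),r(D)])]))
for n,c,pts in(('scene',a,[(360,262),(380,235),(210,185),(207,210),(233,195),(275,260),(309,288),(201,242),(335,205),(285,208)]),('side',b,[(298,305),(328,298),(353,293),(285,155),(257,187),(296,184),(253,262),(239,302),(223,215),(377,240),(336,218)])):
    P=cloud(c);print(n,[(p,P[p[1],p[0]].round(3).tolist()) for p in pts])
# rack-region cloud above 0.06
for n,c in(('scene',a),('side',b)):
    P=cloud(c).reshape(-1,3);x0=cloud(a)[262,360]
    m=(np.linalg.norm(P[:,:2]-x0[:2],axis=1)<.2)&(P[:,2]>.05)&(P[:,2]<.1);Q=P[m];print(n,m.sum(),Q.min(0),Q.max(0))
E
```

```text
scene [((360, 262), [0.44, -0.276, 0.047]), ((380, 235), [0.54, -0.287, 0.063]), ((210, 185), [0.548, 0.191, 0.081]), ((207, 210), [0.485, 0.159, 0.042]), ((233, 195), [0.596, 0.151, 0.038]), ((275, 260), [0.419, -0.08, 0.001]), ((309, 288), [0.36, -0.194, 0.003]), ((201, 242), [0.396, 0.116, 0.006]), ((335, 205), [0.668, -0.128, 0.041]), ((285, 208), [0.644, 0.01, 0.008])]
side [((298, 305), [0.434, -0.297, 0.067]), ((328, 298), [0.482, -0.313, 0.082]), ((353, 293), [0.534, -0.305, 0.072]), ((285, 155), [0.599, 0.245, 0.077]), ((257, 187), [0.494, 0.156, 0.046]), ((296, 184), [0.596, 0.149, 0.039]), ((253, 262), [0.416, -0.074, -0.001]), ((239, 302), [0.355, -0.19, 0.003]), ((223, 215), [0.397, 0.125, 0.001]), ((377, 240), [0.674, -0.139, 0.041]), ((336, 218), [0.644, 0.005, 0.014])]
scene 1657 [ 0.42336953 -0.34108119  0.05001802] [ 0.54998628 -0.20068118  0.08991053]
side 1135 [ 0.42613838 -0.34376254  0.05008156] [ 0.55008169 -0.2007873   0.08852808]
```

View pics/crop0.png

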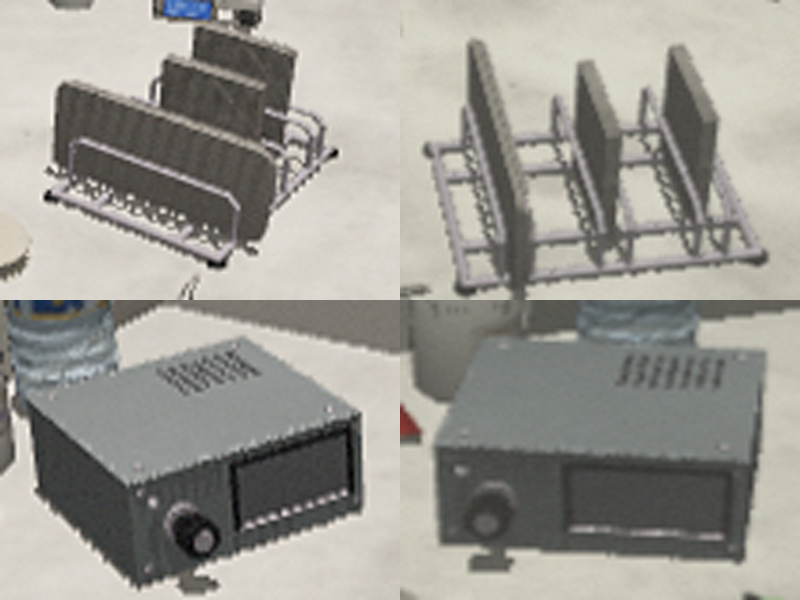

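```bash
python3 - <<'E'
from h import *
for n in('scene0','side0'):
    c=load(n);P=cloud(c);Q=P.reshape(-1,3)
    near=np.linalg.norm(Q[:,:2]-[.56,.24],axis=1)<.17
    T=Q[near&(abs(Q[:,2]-.08)<.006)];print(n,'boxtop z',np.median(T[:,2]),cv2.minAreaRect((T[:,:2]*1000).astype(np.float32)),len(T))
    # front face: fit line in xy for points z .01-.075
    F=Q[near&(Q[:,2]>.01)&(Q[:,2]<.07)&(Q[:,1]<.18)&(Q[:,0]>.52)]
    for _ in range(6):
        p=np.polyfit(F[:,0],F[:,1],1);e=F[:,1]-np.polyval(p,F[:,0]);F=F[abs(e)<max(.002,2*e.std())]
    print('front slope deg',np.degrees(np.arctan(p[0])),'y at x=.55',np.polyval(p,.55),len(F))
    R=Q[(Q[:,0]>.35)&(Q[:,0]<.6)&(Q[:,1]<-.18)&(Q[:,1]>-.4)]
    for lo,hi in((.046,.06),(.06,.073),(.073,.092)):
        M=R[(R[:,2]>lo)&(R[:,2]<hi)]
        print(lo,len(M),'hist x',np.histogram(M[:,0],np.arange(.40,.58,.01))[0])
    # frame points
    M=R[(R[:,2]>.046)&(R[:,2]<.085)&(abs(R[:,0]-.435)<.022)]
    for _ in range(4):
        p=np.polyfit(M[:,1],M[:,0],1);e=M[:,0]-np.polyval(p,M[:,1]);M=M[abs(e)<.008]
    A=np.c_[M[:,1]+.27,M[:,2]-.06,np.ones(len(M))];k=np.linalg.lstsq(A,M[:,0],rcond=None)[0]
    print('frame x=',k,'yrange',M[:,1].min(),M[:,1].max(),np.percentile(M[:,1],[2,98]),'zmax',np.percentile(M[:,2],[90,97,99.5]))
    # low objects
    for nm,(x,y),r,zz in(('tape',(.416,-.077),.055,.004),('spool',(.355,-.19),.045,.004),('dish',(.397,.12),.065,.004),('bottle',(.67,-.135),.05,.02),('syr',(.644,.008),.1,.005)):
        O=Q[(np.linalg.norm(Q[:,:2]-[x,y],axis=1)<r)&(Q[:,2]>zz)&(Q[:,2]<.1)];
        if len(O)>5: print(nm,cv2.minAreaRect((O[:,:2]*1000).astype(np.float32)),O[:,2].max().round(3))
E
```

```text
scene0 boxtop z 0.07950090979176369 ((601.5963745117188, 263.9918518066406), (228.396484375, 196.42808532714844), 63.82163619995117) 1857
front slope deg -24.435204731838695 y at x=.55 0.16967281538264 669
0.046 520 hist x [  0   0  56 141 118  21   0   1 112  29   0   0   2  37   3   0   0]
0.06 601 hist x [  0   0  49 131 116  19   0   1 120  30   0   0   3  99  33   0   0]
0.073 673 hist x [  0   0  23  92  96  22   0   0 153  69   1   0   4 142  71   0   0]
frame x= [0.1788904  0.05353345 0.43923128] yrange -0.34108118535253823 -0.20068118483380343 [-0.33935781 -0.20468102] zmax [0.07753468 0.07857798 0.07953099]
tape ((412.83013916015625, -83.33732604980469), (68.56547546386719, 65.03841400146484), 30.68254852294922) 0.015
spool ((351.3435363769531, -197.23074340820312), (58.76962661743164, 54.84557342529297), 22.769933700561523) 0.018
dish ((393.92608642578125, 113.6832275390625), (81.87934875488281, 80.85415649414062), 76.80437469482422) 0.019
bottle ((677.1823120117188, -126.35658264160156), (27.476455688476562, 31.426042556762695), 22.67386817932129) 0.087
syr ((691.49285888
[... 537 characters left out ...]
16963073 0.10714379 0.44024703] yrange -0.3437625376199308 -0.20078729568326725 [-0.3419289  -0.20501161] zmax [0.07700002 0.07781041 0.07840739]
tape ((414.0253601074219, -84.724853515625), (67.45720672607422, 66.00112915039062), 31.3881893157959) 0.014
spool ((352.4287109375, -198.27853393554688), (59.23950958251953, 55.00956726074219), 77.38958740234375) 0.017
dish ((394.78875732421875, 112.87628173828125), (81.00701904296875, 81.55632781982422), 22.454801559448242) 0.016
bottle ((682.0249633789062, -126.44935607910156), (28.357927322387695, 29.9180908203125), 29.60271453857422) 0.086
syr ((689.0538330078125, 6.989402770996094), (108.9921875, 156.56143188476562), 15.018939971923828) 0.092
```

```bash
cat > plan.py <<'E'
import sys,json,numpy as np
from scipy.spatial.transform import Rotation as Ro
def rows(p0,R0,p1,R1,n):
    w=(R0.inv()*R1).as_rotvec();out=[];p=np.array(p0,float);R=R0
    for i in range(n):
        t=np.array(p0)+(np.array(p1)-p0)*(i+1)/n
        d=np.round(R.inv().apply(t-p)*100,2);r=np.round(w/n,3)
        out.append([d.tolist(),r.tolist()]);p=p+R.apply(d/100);R=R*Ro.from_rotvec(r)
    return out
def show(p1,R1,n,p0=None,R0=None):
    from cell import ctrl
    if p0 is None:
        s=ctrl.read_state();p0=s['eef_pos'];R0=Ro.from_euler('xyz',s['ee_rot'],degrees=True)
    w=np.degrees(np.linalg.norm((R0.inv()*R1).as_rotvec()))
    print('dist mm',np.linalg.norm(np.array(p1)-p0)*1000/n,'deg/row',w/n)
    o=rows(p0,R0,p1,R1,n)
    for i in range(0,n,5): print(json.dumps(o[i:i+5]).replace(' ',''))
def down(yaw): return Ro.from_euler('xyz',[180,0,yaw],degrees=True)
E
python3 - <<'E'
from h import *
from plan import *
a=np.radians(24.55);bx=np.array([np.sin(a),np.cos(a)]);by=np.array([-bx[1],bx[0]])
for n in('scene0','side0'):
    c=load(n);Q=cloud(c).reshape(-1,3);o=np.array([.55,.1694])
    X=(Q[:,:2]-o)@bx;Y=(Q[:,:2]-o)@by
    f=(abs(X)<.004)&(Q[:,2]>.015)&(Q[:,2]<.075)&(abs(Y)<.2);print(n,'front Y ext',np.percentile(Y[f],[0,1,99,100]))
    t=(X>.01)&(X<.15)&(abs(Q[:,2]-.079)<.004)&(abs(Y)<.2);print('top Y',np.percentile(Y[t],[0,1,99,100]))
    k=(X>-.045)&(X<-.012)&(Q[:,2]>.022)&(Q[:,2]<.06)&(abs(Y)<.15);print('knob',k.sum(),X[k].min(),Y[k].min(),Y[k].max(),Q[k,2].min(),Q[k,2].max())
    m=(X>.004)&(X<.03)&(Q[:,2]>.022)&(Q[:,2]<.065)&(abs(Y)<.08);print('flap',m.sum(),np.median(X[m]),np.percentile(Y[m],[1,99]),np.percentile(Q[m,2],[1,99]))
show([.44,-.25,.25],down(80),20)
E
```

```text
scene0 front Y ext [-0.19813059 -0.18750549  0.08734735  0.08991748]
top Y [-0.10556577 -0.10309647  0.08628656  0.08861245]
knob 106 -0.038597394967513486 0.03947021045864289 0.06647726151679947 0.025713817995742114 0.054564444366367634
flap 69 0.004643306854764086 [-0.07696523  0.03982733] [0.02277425 0.06206466]
side0 front Y ext [-0.19987845 -0.19042409  0.08568782  0.08782725]
top Y [-0.10619362 -0.10375328  0.08361625  0.08777989]
knob 113 -0.040968250361760127 -0.09367939699630624 0.06405667312818143 0.02534157846522467 0.053076155003000614
flap 71 0.005050215202181788 [-0.07222093  0.07411608] [0.02296363 0.05984987]
dist mm 38.84912933430907 deg/row 3.8975755433219823
[[[-2.51,-2.96,-0.24],[-0.0,0.0,0.068]],[[-2.7,-2.78,-0.24],[-0.0,0.0,0.068]],[[-2.89,-2.59,-0.24],[-0.0,0.0,0.068]],[[-3.05,-2.38,-0.24],[-0.0,0.0,0.068]],[[-3.21,-2.18,-0.24],[-0.0,0.0,0.068]]]
[[[-3.35,-1.95,-0.24],[-0.0,0.0,0.068]],[[-3.48,-1.72,-0.24],[-0.0,0.0,0.068]],[[-3.58,-1.47,-0.24],[-0.0,0.0,0.068]],[[-3.68,-1.24,-0.24],[-0.0,0.0,0.068]],[[-3.75,-0.97,-0.24],[-0.0,0.0,0.068]]]
[[[-3.81,-0.73,-0.24],[-0.0,0.0,0.068]],[[-3.85,-0.46,-0.24],[-0.0,0.0,0.068]],[[-3.88,-0.2,-0.24],[-0.0,0.0,0.068]],[[-3.87,0.07,-0.24],[-0.0,0.0,0.068]],[[-3.87,0.33,-0.24],[-0.0,0.0,0.068]]]
[[[-3.83,0.59,-0.24],[-0.0,0.0,0.068]],[[-3.78,0.85,-0.24],[-0.0,0.0,0.068]],[[-3.72,1.1,-0.24],[-0.0,0.0,0.068]],[[-3.63,1.35,-0.24],[-0.0,0.0,0.068]],[[-3.53,1.6,-0.24],[-0.0,0.0,0.068]]]
```

Request:
servo_tool(increments=[[[-2.5,-2.96,-0.24],[0,0,0.068]],[[-2.7,-2.78,-0.24],[0,0,0.068]],[[-2.9,-2.6,-0.24],[0,0,0.068]],[[-3.05,-2.4,-0.24],[0,0,0.068]],[[-3.2,-2.2,-0.24],[0,0,0.068]]], jaw=0.4)

```text
clock: 0.6
eef_pos: [0.2574, 0.3006, 0.2139]
ee_rot: [-180.0, 0.0, 138.3]
contact_force: [1.1, -0.0, 0.2]
opening: 0.402
grasp_force: 0.0
```

Request:
servo_tool(increments=[[[-3.35,-1.95,-0.24],[0,0,0.068]],[[-3.48,-1.7,-0.24],[0,0,0.068]],[[-3.58,-1.5,-0.24],[0,0,0.068]],[[-3.68,-1.2,-0.24],[0,0,0.068]],[[-3.75,-1,-0.24],[0,0,0.068]]])

```text
clock: 1.1
eef_pos: [0.3182, 0.1166, 0.226]
ee_rot: [180.0, 0.0, 118.8]
contact_force: [0.8, 1.0, 0.2]
opening: 0.4
grasp_force: 0.0
```

Request:
servo_tool(increments=[[[-3.8,-0.7,-0.24],[0,0,0.068]],[[-3.85,-0.46,-0.24],[0,0,0.068]],[[-3.88,-0.2,-0.24],[0,0,0.068]],[[-3.87,0.07,-0.24],[0,0,0.068]],[[-3.87,0.33,-0.24],[0,0,0.068]]])

```text
clock: 1.6
eef_pos: [0.3792, -0.0676, 0.238]
ee_rot: [-180.0, -0.0, 99.3]
contact_force: [1.2, 0.9, 0.3]
opening: 0.398
grasp_force: 0.0
```

Request:
servo_tool(increments=[[[-3.83,0.6,-0.24],[0,0,0.068]],[[-3.78,0.85,-0.24],[0,0,0.068]],[[-3.72,1.1,-0.24],[0,0,0.068]],[[-3.63,1.35,-0.24],[0,0,0.068]],[[-3.53,1.6,-0.24],[0,0,0.068]]])

```text
clock: 2.1
eef_pos: [0.4401, -0.2515, 0.2498]
ee_rot: [-180.0, -0.0, 79.9]
contact_force: [1.4, 0.4, 0.1]
opening: 0.399
grasp_force: 0.0
```

```bash
python3 - <<'E'
from cell import ctrl
import cv2,numpy as np
s=ctrl.read_state();print(s['clock'],s['eef_pos'],s['ee_rot'],s['joint_pos'],s['opening'])
c=ctrl.camera('wrist');cv2.imwrite('pics/w1.png',c['image']);np.savez('w1.npz',**c)
print((-c['R'].T@c['t']).round(3),c['R'].round(2).tolist())
E
```

```text
2.1 [ 0.44009312 -0.25147413  0.24981012] [-1.79977854e+02 -1.46311254e-02  7.98512101e+01] [-3.89638477e+01  1.27240748e+01  1.39555972e+00  7.86979408e+01
  2.14544857e-03  6.11849388e+01] 0.3994778350186894
[ 0.455 -0.172  0.421] [[0.98, -0.18, -0.0], [-0.17, -0.93, 0.31], [-0.06, -0.31, -0.95]]
```

View pics/w1.png

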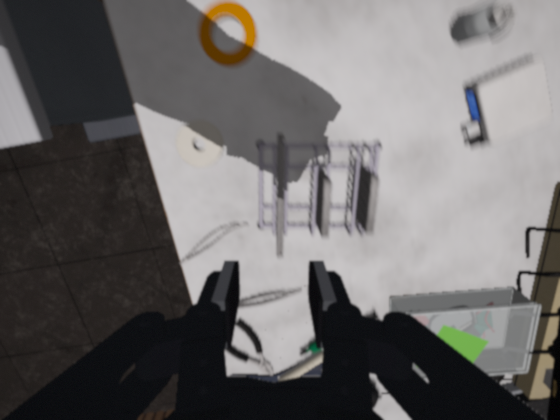

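```bash
python3 - <<'E'
from h import *
from plan import *
c=load('scene0');P=cloud(c);m=(P[...,0]>.41)&(P[...,0]<.47)&(P[...,1]>-.35)&(P[...,1]<-.195)&(P[...,2]>.046)&(P[...,2]<.074)
Q=P[m];A=np.c_[Q[:,1]+.27,Q[:,2]-.06,np.ones(len(Q))];w=np.ones(len(Q),bool)
for _ in range(5):
    k=np.linalg.lstsq(A[w],Q[w,0],rcond=None)[0];e=Q[:,0]-A@k;w=abs(e)<.005
print(k,e[w].std())
for lo in np.arange(-.345,-.195,.01):
    s=w&(Q[:,1]>=lo)&(Q[:,1]<lo+.01);print(round(lo,3),s.sum(),(e[s].mean()*1000).round(2),c['image'][m][s].mean().round(1),c['image'][m][s].std().round(1))
R=down(79.85)*Ro.from_rotvec([np.radians(30),0,0])
show([.60,-.30,.24],R,6)
E
```

```text
[ 0.1803741  -0.00732944  0.43899452] 0.0013224332815116688
-0.345 36 0.36 86.1 10.9
-0.335 53 -0.13 79.6 5.9
-0.325 49 0.05 80.4 5.4
-0.315 49 -0.3 79.9 5.5
-0.305 50 0.14 77.9 5.7
-0.295 51 0.07 79.4 5.8
-0.285 48 -0.27 78.2 5.5
-0.275 45 0.09 78.6 5.4
-0.265 46 -0.18 78.7 5.9
-0.255 43 0.16 78.5 5.9
-0.245 46 -0.01 78.3 5.3
-0.235 42 0.14 76.8 5.8
-0.225 46 0.19 76.5 5.8
-0.215 42 -0.25 75.2 6.2
-0.205 18 0.14 91.7 30.7
dist mm 27.418226139655406 deg/row 5.000710776615278
[[[-0.24,2.73,0.15],[0.087,-0.0,-0.001]],[[-0.24,2.73,-0.08],[0.087,-0.0,-0.001]],[[-0.24,2.71,-0.32],[0.087,-0.0,-0.001]],[[-0.25,2.67,-0.56],[0.087,-0.0,-0.001]],[[-0.25,2.62,-0.78],[0.087,-0.0,-0.001]]]
[[[-0.25,2.53,-1.01],[0.087,-0.0,-0.001]]]
```

```bash
python3 - <<'E'
from h import *
from plan import *
c=load('w1')
print([onz(c,*p,.078).round(4).tolist() for p in((280,133),(279,255))])
P=cloud(c);Q=P[(P[...,0]>.41)&(P[...,0]<.475)&(P[...,1]>-.36)&(P[...,1]<-.19)&(P[...,2]>.068)&(P[...,2]<.09)]
k=np.polyfit(Q[:,1]+.27,Q[:,0],1);print(len(Q),k,np.percentile(Q[:,1],[0,1,99,100]),np.median(Q[:,2]))
e=Q[:,0]-np.polyval(k,Q[:,1]+.27);print(np.percentile(e,[0,2,98,100]))
for n in('scene0','side0'):
    c=load(n);P=cloud(c);Q=P[(P[...,0]>.41)&(P[...,0]<.475)&(P[...,1]>-.36)&(P[...,1]<-.19)&(P[...,2]>.0765)&(P[...,2]<.09)]
    k2=np.polyfit(Q[:,1]+.27,Q[:,0],1);e=Q[:,0]-np.polyval(k2,Q[:,1]+.27);print(n,k2,np.percentile(e,[0,2,98,100]))
E
```

```text
[[0.4568, -0.1993, 0.078], [0.4318, -0.3373, 0.078]]
820 [0.17593731 0.4434235 ] [-0.33860397 -0.33534983 -0.2019825  -0.200508  ] 0.07664007547233521
[-0.00338458 -0.00336999  0.00373666  0.0044701 ]
scene0 [0.17938717 0.44140318] [-0.00511048 -0.00455296  0.00486058  0.00599257]
side0 [0.18055496 0.4423969 ] [-0.00360227 -0.00352282  0.00374595  0.00404569]
```

Request:
servo_tool(increments=[[[-0.89,0.31,3.5],[0,0,0]],[[-0.88,0.31,4.0],[0,0,0]],[[0,0,4.5],[0,0,0]],[[0,0,4.2],[0,0,0]],[[0,0,3.0],[0,0,0]]])

```text
clock: 2.65
eef_pos: [0.4419, -0.2675, 0.0553]
ee_rot: [-179.9, -0.1, 80.0]
contact_force: [0.7, -0.5, 0.8]
opening: 0.401
grasp_force: 0.0
```

Request:
servo_tool(increments=[[[0,0,0],[0,0,0]],[[0,0,0],[0,0,0]],[[0,0,0],[0,0,0]],[[0,0,0],[0,0,0]]], jaw=0)

```text
clock: 3.05
eef_pos: [0.4439, -0.269, 0.0595]
ee_rot: [179.9, 0.1, 80.0]
contact_force: [-0.3, 0.2, 0.3]
opening: -0.003
grasp_force: 0.0
```

Request:
servo_tool(increments=[[[0,0,0],[0,0,0]],[[0,0,-1],[0,0,0]],[[0,0,-2],[0,0,0]]])

```text
clock: 3.35
eef_pos: [0.4425, -0.2679, 0.0883]
ee_rot: [-179.9, -0.0, 80.0]
contact_force: [0.3, -1.5, 0.3]
opening: -0.001
grasp_force: 0.0
```

```bash
python3 - <<'E'
from cell import ctrl
import cv2,numpy as np
from h import *
c=ctrl.camera('scene');np.savez('s2.npz',**c);d=ctrl.camera('side');r=lambda i:cv2.resize(i,(400,400),interpolation=cv2.INTER_CUBIC)
cv2.imwrite('pics/s2.png',np.hstack([r(c['image'][180:310,300:430]),r(d['image'][220:360,250:390])]))
print(ctrl.read_state()['opening'])
E
```

```text
0.00037455095754255493
```

View pics/s2.png

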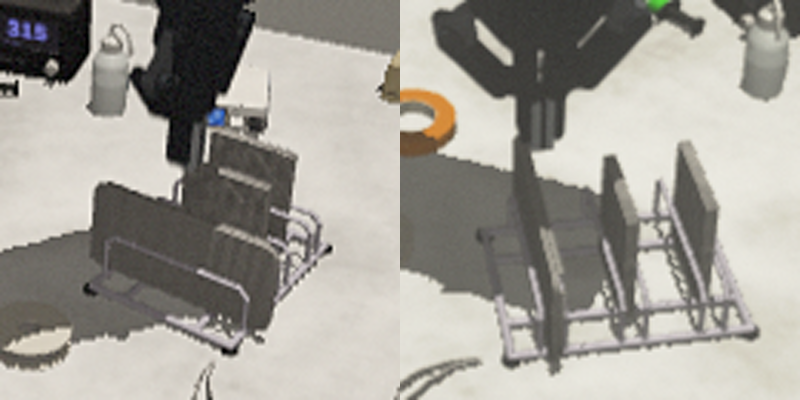

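```bash
python3 - <<'E'
from h import *
for n in('scene0','s2'):
    c=load(n);P=cloud(c)
    Q=P[(P[...,0]>.40)&(P[...,0]<.48)&(P[...,1]>-.36)&(P[...,1]<-.18)&(P[...,2]>.046)&(P[...,2]<.082)]
    for z0 in(.047,.056,.065,.0755):
        M=Q[abs(Q[:,2]-z0)<.0045];w=np.ones(len(M),bool)
        for _ in range(4):
            k=np.polyfit(M[w,1]+.27,M[w,0],1);e=M[:,0]-np.polyval(k,M[:,1]+.27);w=abs(e)<.006
        print(n,z0,k.round(4),w.sum(),M[w,1].min().round(4),M[w,1].max().round(4))
c=load('s2');P=cloud(c)
F=P[(P[...,0]>.40)&(P[...,0]<.5)&(P[...,1]>-.33)&(P[...,1]<-.2)&(P[...,2]>.091)&(P[...,2]<.13)]
print('finger',F.min(0),F.max(0),F.mean(0),len(F))
print(proj(c,[.4425,-.268,.088]),proj(c,[.443,-.27,.078]))
E
```

```text
scene0 0.047 [0.1829 0.4391] 132 -0.3407 -0.2015
scene0 0.056 [0.178 0.439] 216 -0.3411 -0.2011
scene0 0.065 [0.1764 0.4391] 221 -0.3408 -0.2007
scene0 0.0755 [0.1793 0.4402] 270 -0.3397 -0.2031
s2 0.047 [0.1767 0.439 ] 127 -0.3411 -0.2015
s2 0.056 [0.179  0.4391] 219 -0.3405 -0.2007
s2 0.065 [0.1787 0.439 ] 212 -0.3406 -0.2012
s2 0.0755 [0.1803 0.4403] 278 -0.3391 -0.2023
finger [ 0.42759061 -0.27965573  0.11744207] [ 0.44665688 -0.25691243  0.12996154] [ 0.43536819 -0.27092311  0.12473017] 47
[358.53439675 244.4166447 ] [359.15055142 248.52171573]
```

```bash
python3 - <<'E'
from h import *
from cell import ctrl
s=ctrl.read_state();print(s['eef_pos'],s['ee_rot'],s['joint_pos'])
c=load('s2');d=ctrl.camera('side');np.savez('d2.npz',**d)
p0=np.array([.4425,-.268]) 
for n,c in(('scene',c),('side',d)):
    P=cloud(c)
    for z in(.088,.1,.11,.115,.12,.13):
        u,v=proj(c,[*p0,z]).round().astype(int);print(n,z,(u,v),c['image'][v,u-6:u+7:3].mean(-1).round(),P[v,u].round(3))
E
```

```text
[ 0.44416216 -0.26928227  0.09071736] [1.79810023e+02 1.10883857e-01 8.00316313e+01] [-4.02210473e+01  1.78488880e+01 -1.67680615e+01  5.51630810e+01
 -6.90677302e-05  5.97471374e+01]
scene 0.088 (np.int64(359), np.int64(244)) [115.  83.  67.  69.  63.] [ 0.493 -0.254  0.055]
scene 0.1 (np.int64(359), np.int64(240)) [219. 150. 114.  61.  66.] [ 0.494 -0.253  0.065]
scene 0.11 (np.int64(359), np.int64(236)) [218. 218. 156.  78.  75.] [ 0.493 -0.253  0.077]
scene 0.115 (np.int64(360), np.int64(233)) [206. 124.  43.  90.  66.] [ 0.433 -0.272  0.123]
scene 0.12 (np.int64(360), np.int64(231)) [ 78.  20.  25.  87. 201.] [ 0.428 -0.273  0.13 ]
scene 0.13 (np.int64(360), np.int64(227)) [ 40.  27.  24.  92. 125.] [ 0.426 -0.272  0.14 ]
side 0.088 (np.int64(297), np.int64(284)) [ 75.  80.  79. 103. 102.] [ 0.447 -0.256  0.077]
side 0.1 (np.int64(297), np.int64(279)) [ 73.  81. 179. 221. 222.] [ 0.486 -0.156 -0.002]
side 0.11 (np.int64(297), np.int64(274)) [ 75.  79. 224. 227. 227.] [ 0.492 -0.14  -0.003]
side 0.115 (np.int64(297), np.int64(272)) [ 79.  80.  97.  86. 127.] [ 0.438 -0.279  0.124]
side 0.12 (np.int64(297), np.int64(270)) [ 79.  68.  97.  62. 100.] [ 0.438 -0.28   0.129]
side 0.13 (np.int64(297), np.int64(265)) [132.  59.  95.  66.  95.] [ 0.438 -0.277  0.138]
```

Request:
servo_tool(increments=[[[0,0,0],[0,0,0]],[[0,0,0],[0,0,0]],[[0,0,0],[0,0,0]],[[0,0,0],[0,0,0]]], jaw=0.4)

```text
clock: 3.9
eef_pos: [0.4429, -0.2682, 0.0877]
ee_rot: [-180.0, -0.0, 80.0]
contact_force: [-0.2, 0.0, 0.4]
opening: 0.394
grasp_force: 0.0
```

Request:
servo_tool(increments=[[[0,0,1.2],[0,0,0]],[[0,0,1.2],[0,0,0]],[[0,0,1.2],[0,0,0]],[[0,0,1.2],[0,0,0]],[[0,0,1.2],[0,0,0]]])

```text
clock: 4.4
eef_pos: [0.443, -0.2683, 0.0273]
ee_rot: [-180.0, -0.0, 80.0]
contact_force: [0.5, 0.5, 0.7]
opening: 0.401
grasp_force: 0.0
```

Request:
servo_tool(increments=[[[0,0,0],[0,0,0]],[[0,0,0],[0,0,0]],[[0,0,0],[0,0,0]],[[0,0,0],[0,0,0]],[[0,0,0],[0,0,0]]], jaw=0)

```text
clock: 4.9
eef_pos: [0.443, -0.2684, 0.0282]
ee_rot: [180.0, 0.0, 80.0]
contact_force: [-1.3, 1.0, -1.5]
opening: 0.065
grasp_force: 58.5
```

```bash
python3 - <<'E'
from h import *
from plan import *
R1=down(65.45)*Ro.from_rotvec([np.radians(-60),0,0]);print(R1.as_matrix()[:,2])
show([.5335,-.0105,.09],R1,15,[.443,-.2684,.1478],down(80))
c=load('side0');g=c['image'].astype(int);m=((g[...,1]-g[...,2]>40)&(g[...,1]-g[...,0]>40)).astype(np.uint8);m[:,:300]=0;m[:,370:]=0;m[:190]=0;m[240:]=0
v,u=np.nonzero(m);pts=np.array([onz(c,a,b,.008)[:2] for a,b in zip(u,v)]);print('syr',pts.min(0),pts.max(0),len(pts))
E
```

```text
[ 0.78773587 -0.35982245 -0.5       ]
dist mm 18.62417783420251 deg/row 4.105266686926666
[[[1.8,0.3,0.39],[-0.069,-0.009,0.015]],[[1.8,0.24,0.38],[-0.069,-0.009,0.015]],[[1.82,0.19,0.39],[-0.069,-0.009,0.015]],[[1.81,0.13,0.38],[-0.069,-0.009,0.015]],[[1.83,0.08,0.37],[-0.069,-0.009,0.015]]]
[[[1.82,0.03,0.36],[-0.069,-0.009,0.015]],[[1.83,-0.02,0.34],[-0.069,-0.009,0.015]],[[1.84,-0.08,0.33],[-0.069,-0.009,0.015]],[[1.83,-0.12,0.3],[-0.069,-0.009,0.015]],[[1.84,-0.17,0.27],[-0.069,-0.009,0.015]]]
[[[1.83,-0.22,0.24],[-0.069,-0.009,0.015]],[[1.83,-0.25,0.21],[-0.069,-0.009,0.015]],[[1.83,-0.3,0.18],[-0.069,-0.009,0.015]],[[1.83,-0.34,0.14],[-0.069,-0.009,0.015]],[[1.82,-0.38,0.09],[-0.069,-0.009,0.015]]]
syr [ 0.62458138 -0.00575373] [0.66103765 0.0598134 ] 80
```

Request:
servo_tool(increments=[[[0,0,-1.0],[0,0,0]],[[0,0,-2.5],[0,0,0]],[[0,0,-3],[0,0,0]],[[0,0,-3],[0,0,0]],[[0,0,-2.5],[0,0,0]]])

```text
clock: 5.4
eef_pos: [0.4434, -0.2685, 0.1506]
ee_rot: [179.9, 0.0, 80.0]
contact_force: [1.1, 0.2, -1.8]
opening: 0.066
grasp_force: 58.4
```

Request:
servo_tool(increments=[[[1.8,0.3,0.39],[-0.069,-0.009,0.015]],[[1.8,0.24,0.38],[-0.069,-0.009,0.015]],[[1.82,0.19,0.39],[-0.069,-0.009,0.015]],[[1.81,0.13,0.38],[-0.069,-0.009,0.015]],[[1.83,0.08,0.37],[-0.069,-0.009,0.015]]])

```text
clock: 5.9
eef_pos: [0.4736, -0.1818, 0.1299]
ee_rot: [159.9, 1.8, 75.3]
contact_force: [0.7, -0.6, -1.3]
opening: 0.067
grasp_force: 59.0
```

Request:
servo_tool(increments=[[[1.82,0.03,0.36],[-0.069,-0.009,0.015]],[[1.83,-0.02,0.34],[-0.069,-0.009,0.015]],[[1.84,-0.08,0.33],[-0.069,-0.009,0.015]],[[1.83,-0.12,0.3],[-0.069,-0.009,0.015]],[[1.84,-0.17,0.27],[-0.069,-0.009,0.015]]])

```text
clock: 6.4
eef_pos: [0.5038, -0.0958, 0.111]
ee_rot: [139.9, 1.8, 70.3]
contact_force: [1.5, -0.7, -1.7]
opening: 0.067
grasp_force: 59.4
```

Request:
servo_tool(increments=[[[1.83,-0.22,0.24],[-0.069,-0.009,0.015]],[[1.83,-0.25,0.21],[-0.069,-0.009,0.015]],[[1.83,-0.3,0.18],[-0.069,-0.009,0.015]],[[1.83,-0.34,0.14],[-0.069,-0.009,0.015]],[[1.82,-0.38,0.09],[-0.069,-0.009,0.015]]])

```text
clock: 6.9
eef_pos: [0.566, 0.0033, 0.127]
ee_rot: [123.1, 1.0, 64.6]
contact_force: [1.0, -1.2, -1.2]
opening: 0.066
grasp_force: 60.2
```

```bash
python3 - <<'E'
from cell import ctrl
import cv2,numpy as np
from h import *
s=ctrl.read_state();print(s['clock'],s['eef_pos'],s['ee_rot'],s['joint_pos'],s['grasp_force'])
c=ctrl.camera('scene');d=ctrl.camera('side');np.savez('s3.npz',**c);np.savez('d3.npz',**d)
r=lambda i:cv2.resize(i,(400,400),interpolation=cv2.INTER_CUBIC)
cv2.imwrite('pics/s3.png',np.hstack([r(c['image'][140:300,200:360]),r(d['image'][140:300,220:380])]))
for n,k in(('sc',c),('si',d)):
    print(n,proj(k,[.5335,-.0105,.09]),proj(k,np.array([.5335,-.0105,.09])-.026*np.array([.788,-.36,-.5])))
E
```

```text
6.9 [0.56596883 0.00326495 0.12697709] [123.09867753   1.00005981  64.55248967] [  6.51086726   9.6585856  -67.26500227 -39.19504867 -26.83997529
 108.06152659] 60.17813301645219
sc [272.0840408  199.91579346] [264.69029836 197.8306115 ]
si [294.97240279 201.79934313] [284.83494069 196.2011415 ]
```

View pics/s3.png

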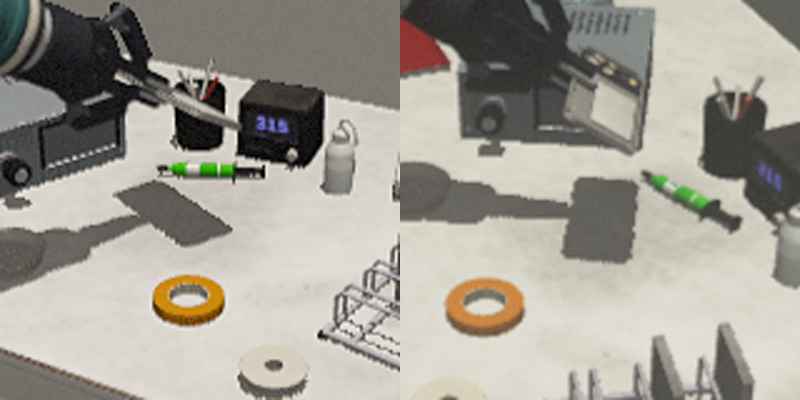

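```bash
python3 - <<'E'
from h import *
from plan import *
p=np.array([.566,.0033,.127]);R=Ro.from_euler('xyz',[123.1,1.0,64.55],degrees=True)
for n in('s3','d3'):
    c=load(n);P=cloud(c).reshape(-1,3);T=R.inv().apply(P-p)
    for lo,hi in((-.02,.012),):
        m=(abs(T[:,1])<.014)&(abs(T[:,0])<.1)&(T[:,2]>-.03)&(T[:,2]<.05)
        Q=T[m];print(n,m.sum())
        for a,q in((0,[0,2,98,100]),(1,[2,50,98]),(2,[0,2,98,100])): print(' ',np.percentile(Q[:,a],q).round(4))
        fr=Q[abs(Q[:,0])>.02];k=np.polyfit(fr[:,2],fr[:,1],1);k2=np.polyfit(fr[:,0],fr[:,1],1);print('tilt in z',np.degrees(np.arctan(k)).round(2)[0],np.degrees(np.arctan(k2))[0].round(2), 'z range |x|>.02',np.percentile(fr[:,2],[0,1,99,100]).round(4))
E
```

```text
s3 119
  [-0.0773 -0.0758  0.0342  0.0415]
  [-0.0016  0.0047  0.0068]
  [-0.0296 -0.0292  0.0189  0.0201]
tilt in z 3.67 2.26 z range |x|>.02 [-0.0296 -0.0294  0.0186  0.0201]
d3 694
  [-0.0743 -0.0718  0.0685  0.0736]
  [-0.0018  0.0031  0.0062]
  [-0.0299 -0.0289  0.0192  0.0207]
tilt in z 2.83 0.39 z range |x|>.02 [-0.0299 -0.0292  0.02    0.0207]
```

```bash
python3 - <<'E'
from plan import *
R0=Ro.from_euler('xyz',[123.1,1.0,64.55],degrees=True);R1=down(65.45)*Ro.from_rotvec([np.radians(-48),0,0])
show([.578,-.093,.06],R1,6,[.566,.0033,.127],R0)
show([.578,-.093,.018],R1,4,[.578,-.093,.06],R1)
E
```

```text
dist mm 19.65443828870325 deg/row 1.4988563957111285
[[[-1.34,-0.48,1.35],[0.026,0.004,0.001]],[[-1.35,-0.44,1.36],[0.026,0.004,0.001]],[[-1.36,-0.41,1.36],[0.026,0.004,0.001]],[[-1.36,-0.37,1.37],[0.026,0.004,0.001]],[[-1.37,-0.33,1.38],[0.026,0.004,0.001]]]
[[[-1.37,-0.3,1.37],[0.026,0.004,0.001]]]
dist mm 10.499999999999998 deg/row 0.0
[[[0.0,-0.78,0.7],[0.0,0.0,0.0]],[[-0.0,-0.78,0.71],[0.0,0.0,0.0]],[[-0.0,-0.78,0.7],[0.0,0.0,0.0]],[[-0.0,-0.78,0.7],[0.0,0.0,0.0]]]
```

Request:
servo_tool(increments=[[[-1.35,-0.48,1.35],[0.026,0.004,0.001]],[[-1.35,-0.44,1.36],[0.026,0.004,0.001]],[[-1.36,-0.41,1.36],[0.026,0.004,0.001]],[[-1.36,-0.37,1.37],[0.026,0.004,0.001]],[[-1.37,-0.33,1.38],[0.026,0.004,0.001]]])

```text
clock: 7.5
eef_pos: [0.5758, -0.0788, 0.0708]
ee_rot: [131.0, 0.2, 65.3]
contact_force: [-0.0, 0.7, -1.0]
opening: 0.06
grasp_force: 60.1
```

Request:
servo_tool(increments=[[[-1.37,-0.3,1.37],[0.026,0.004,0.001]],[[0,0,0],[0,0,0]]])

```text
clock: 7.7
eef_pos: [0.578, -0.0961, 0.0596]
ee_rot: [132.4, 0.0, 65.3]
contact_force: [-0.0, -1.4, -1.2]
opening: 0.067
grasp_force: 60.2
```

```bash
python3 - <<'E'
from plan import *
from cell import ctrl
s=ctrl.read_state();print(s['eef_pos'],s['ee_rot'],s['joint_pos'])
R1=down(65.45)*Ro.from_rotvec([np.radians(-48),0,0])
show([.578,-.093,.020],R1,5)
E
```

```text
[ 0.57798504 -0.09610753  0.05955261] [1.32446078e+02 2.15633589e-02 6.52807073e+01] [-12.60983436  14.31845256 -65.92826773 -37.15584921  -8.91956138
  98.22367465]
dist mm 7.934899669495418 deg/row 0.09552778108636976
[[[0.06,-0.6,0.51],[-0.002,0.0,-0.0]],[[0.05,-0.6,0.52],[-0.002,0.0,-0.0]],[[0.06,-0.61,0.51],[-0.002,0.0,-0.0]],[[0.06,-0.6,0.51],[-0.002,0.0,-0.0]],[[0.05,-0.61,0.51],[-0.002,0.0,-0.0]]]
```

Request:
servo_tool(increments=[[[0.06,-0.6,0.51],[0.01,0,0]],[[0.06,-0.6,0.52],[0.01,0,0]],[[0.06,-0.6,0.52],[0.01,0,0]],[[0.05,-0.6,0.54],[0.01,0,0]],[[0.05,-0.6,0.54],[0.01,0,0]]])

```text
clock: 8.2
eef_pos: [0.5771, -0.0901, 0.0187]
ee_rot: [135.3, 0.0, 65.4]
contact_force: [0.7, -0.2, -0.8]
opening: 0.067
grasp_force: 60.0
```

```bash
python3 - <<'E'
from cell import ctrl
from h import *
s=ctrl.read_state();print(s['eef_pos'],s['ee_rot'],s['joint_pos'],s['contact_force'])
d=ctrl.camera('side');P=cloud(d).reshape(-1,3)
from scipy.spatial.transform import Rotation as Ro
R=Ro.from_euler('xyz',s['ee_rot'],degrees=True);T=R.inv().apply(P-s['eef_pos'])
m=(abs(T[:,1])<.01)&(abs(T[:,0])<.08)&(T[:,2]>-.05)&(T[:,2]<.023);print(P[m].min(0),np.percentile(P[m,2],[1,3,5]))
E
```

```text
[ 0.57710306 -0.09007802  0.01868798] [1.35349933e+02 4.59046920e-02 6.54495699e+01] [-12.16761301  19.4120327  -66.44094104 -39.82384061  -8.70003817
  98.84583715] [ 0.66117228 -0.21811767 -0.78519038]
[ 0.51492674 -0.16480025 -0.00249934] [-0.00088404  0.00738746  0.00814775]
```

Request:
servo_tool(increments=[[[0,0,0],[0,0,0]],[[0,0,0],[0,0,0]],[[0,0,0],[0,0,0]]], jaw=0.3)

```text
clock: 8.55
eef_pos: [0.5773, -0.0906, 0.0198]
ee_rot: [135.3, 0.0, 65.4]
contact_force: [-1.2, -0.5, -0.2]
opening: 0.3
grasp_force: 0.2
```

Request:
servo_tool(increments=[[[0,0,-1],[0,0,0]],[[0,0,-1.5],[0,0,0]],[[0,0,-2],[0,0,0]],[[0,0,-2.5],[0,0,0]],[[0,0,-3],[0,0,0]]])

```text
clock: 9.05
eef_pos: [0.512, -0.061, 0.0912]
ee_rot: [135.3, 0.0, 65.4]
contact_force: [0.2, -0.3, 0.0]
opening: 0.301
grasp_force: 0.0
```

Request:
servo_tool(increments=[[[0,0,-2.5],[0,0,0]],[[0,0,0],[0,0,0]]])

```text
clock: 9.25
eef_pos: [0.4961, -0.0532, 0.111]
ee_rot: [135.1, -0.0, 65.5]
contact_force: [0.1, -0.6, 0.3]
opening: 0.304
grasp_force: 0.0
```

```bash
cat > frame.py <<'E'
from cell import ctrl
from h import *
def meas(c,box=(.42,.68,-.22,.12),zr=(.003,.012)):
    P=cloud(c);g=c['image'].astype(int)
    m=(P[...,0]>box[0])&(P[...,0]<box[1])&(P[...,1]>box[2])&(P[...,1]<box[3])&(P[...,2]>zr[0])&(P[...,2]<zr[1])
    m=cv2.morphologyEx(m.astype(np.uint8),cv2.MORPH_OPEN,np.ones((3,3)))
    n,l,st,_=cv2.connectedComponentsWithStats(m)
    for i in range(1,n):
        if st[i,4]>60:
            Q=P[(l==i)];r=cv2.minAreaRect((Q[:,:2]*1000).astype(np.float32));print(st[i,4],np.round(r[0],1),np.round(r[1],1),round(r[2],1),'z',np.percentile(Q[:,2],[5,50,95]).round(4))
E
python3 - <<'E'
from frame import *
s=ctrl.read_state();print(s['clock'],s['eef_pos'],s['ee_rot'],s['joint_pos'])
c=ctrl.camera('scene');d=ctrl.camera('side');np.savez('s4.npz',**c);np.savez('d4.npz',**d)
r=lambda i:cv2.resize(i,(400,400),interpolation=cv2.INTER_CUBIC)
cv2.imwrite('pics/s4.png',np.hstack([r(c['image'][140:300,200:360]),r(d['image'][140:300,220:380])]))
meas(c);meas(d)
E
```

```text
9.25 [ 0.49613881 -0.05315745  0.1110225 ] [ 1.35067896e+02 -1.70595921e-02  6.54632260e+01] [ -8.31560133  -2.4230856  -65.32527429 -16.67337885 -11.36688862
 101.6494893 ]
776 [551.5 -83.2] [146.3  73.9] 65.0 z [0.0035 0.0062 0.0088]
213 [572.4 -40.5] [34.7 67.9] 66.8 z [0.0035 0.0051 0.0076]
370 [ 550.7 -105.1] [76.9 39. ] 66.7 z [0.0037 0.0055 0.0077]
109 [436.2 -78.4] [23.  50.8] 18.3 z [0.0064 0.0099 0.0113]
```

View pics/s4.png

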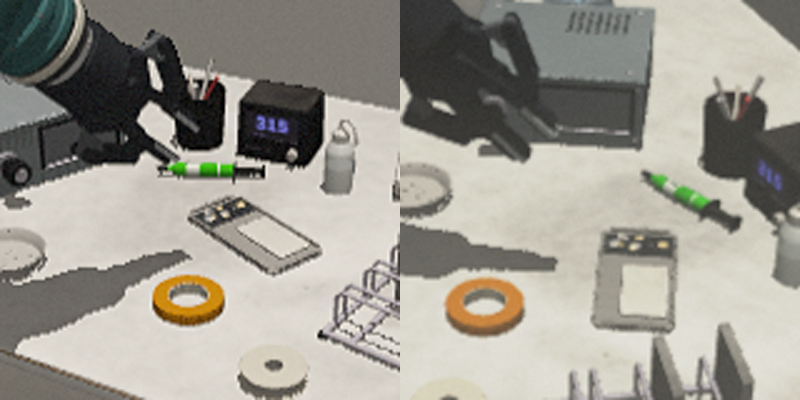

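```bash
python3 - <<'E'
from plan import *
R1=down(65.2)*Ro.from_rotvec([0,np.radians(20),0])
a=np.radians(24.7);bx=np.array([np.sin(a),np.cos(a)])
g=np.array([.5515,-.083])-bx*.056;t=g+bx*.0133;print(t)
show([*t,.053],R1,12)
E
```

```text
[ 0.53365708 -0.1217933 ]
dist mm 7.9480265796180065 deg/row 4.072891589017183
[[[-0.39,0.03,0.69],[0.065,0.027,0.012]],[[-0.41,0.08,0.68],[0.065,0.027,0.012]],[[-0.42,0.12,0.66],[0.065,0.027,0.012]],[[-0.44,0.18,0.64],[0.065,0.027,0.012]],[[-0.46,0.22,0.61],[0.065,0.027,0.012]]]
[[[-0.47,0.26,0.59],[0.065,0.027,0.012]],[[-0.48,0.31,0.55],[0.065,0.027,0.012]],[[-0.49,0.34,0.52],[0.065,0.027,0.012]],[[-0.5,0.39,0.48],[0.065,0.027,0.012]],[[-0.51,0.42,0.44],[0.065,0.027,0.012]]]
[[[-0.51,0.46,0.4],[0.065,0.027,0.012]],[[-0.52,0.49,0.36],[0.065,0.027,0.012]]]
```

Request:
servo_tool(increments=[[[-0.39,0.03,0.69],[0.065,0.027,0.012]],[[-0.41,0.08,0.68],[0.065,0.027,0.012]],[[-0.42,0.12,0.66],[0.065,0.027,0.012]],[[-0.44,0.18,0.64],[0.065,0.027,0.012]],[[-0.46,0.22,0.61],[0.065,0.027,0.012]]], jaw=1)

```text
clock: 9.85
eef_pos: [0.5126, -0.083, 0.0837]
ee_rot: [154.0, -8.3, 67.0]
contact_force: [-0.1, 0.8, -0.8]
opening: 0.994
grasp_force: 0.0
```

Request:
servo_tool(increments=[[[-0.47,0.26,0.59],[0.065,0.027,0.012]],[[-0.48,0.31,0.55],[0.065,0.027,0.012]],[[-0.49,0.34,0.52],[0.065,0.027,0.012]],[[-0.5,0.39,0.48],[0.065,0.027,0.012]],[[-0.5,0.42,0.44],[0.065,0.027,0.012]]])

```text
clock: 10.35
eef_pos: [0.5275, -0.1114, 0.0596]
ee_rot: [172.9, -16.7, 65.9]
contact_force: [-0.9, 0.4, 0.8]
opening: 1.001
grasp_force: 0.0
```

Request:
servo_tool(increments=[[[-0.5,0.46,0.4],[0.065,0.027,0.012]],[[-0.5,0.5,0.36],[0.065,0.027,0.012]],[[0,0,0],[0,0,0]]])

```text
clock: 10.65
eef_pos: [0.5346, -0.1237, 0.0489]
ee_rot: [-179.2, -19.8, 64.6]
contact_force: [0.1, -0.5, -0.5]
opening: 1.0
grasp_force: 0.0
```

```bash
python3 - <<'E'
from frame import *
from plan import *
s=ctrl.read_state();p=s['eef_pos'];print(s['clock'],p,s['ee_rot'],s['joint_pos'],s['opening'])
R=Ro.from_euler('xyz',s['ee_rot'],degrees=True)
for n in('scene','side','wrist'):
    c=ctrl.camera(n);np.savez('h5'+n,**c);P=cloud(c);g=c['image'].mean(-1);T=R.inv().apply(P.reshape(-1,3)-p).reshape(P.shape)
    for lo,hi in((-.075,-.025),(.025,.075)):
        m=(abs(T[...,0])<.02)&(T[...,1]>lo)&(T[...,1]<hi)&(abs(T[...,2]+.04)<.03)&(P[...,2]>.02)
        Q=T[m];print(n,lo,m.sum(),Q.min(0).round(4) if len(Q) else '',Q.max(0).round(4) if len(Q) else '',np.percentile(Q[:,2],95) if len(Q) else '')
c=np.load('h5wrist.npz');cv2.imwrite('pics/w5.png',c['image'])
meas(dict(c))
E
```

```text
10.65 [ 0.53456927 -0.12373465  0.04890237] [-179.21422849  -19.79864037   64.58357249] [-32.88637143  23.62933812 -18.09994344  51.77597383  19.51335148
  81.79000851] 1.0002066155228837
scene -0.075 71 [-0.012  -0.0579 -0.0699] [ 0.0073 -0.0407 -0.0433] -0.04611338222239295
scene 0.025 77 [-0.0131  0.0398 -0.0698] [ 0.012   0.0566 -0.0419] -0.04420016240874446
side -0.075 57 [-0.0124 -0.0568 -0.0692] [ 0.0067 -0.0437 -0.044 ] -0.047223280142201236
side 0.025 54 [-0.0125  0.0414 -0.0696] [ 0.0069  0.0549 -0.0429] -0.04646464018237189
wrist -0.075 1917 [-0.01   -0.0582 -0.07  ] [ 0.0136 -0.0437 -0.0419] -0.04571966575177462
wrist 0.025 1889 [-0.0102  0.0404 -0.07  ] [ 0.0136  0.0553 -0.0418] -0.04573889596786832
400 [640.5  10.3] [ 3.3 46.8] 24.9 z [0.0053 0.009  0.0116]
220 [428.3  97.4] [31.7  5.6] 65.1 z [0.0036 0.0079 0.0114]
318 [660.7 -25.9] [ 5.6 30.2] 22.6 z [0.0061 0.0097 0.0116]
16023 [553.6 -81.9] [141.8  69.8] 65.4 z [0.0033 0.006  0.0077]
231 [ 673.3 -122.5] [ 9.1 28.2] 1.2 z [0.0034 0.0073 0.0115]
1768 [434.3 -83.4] [62.8 28.3] 89.6 z [0.0054 0.0109 0.0118]
```

View pics/w5.png

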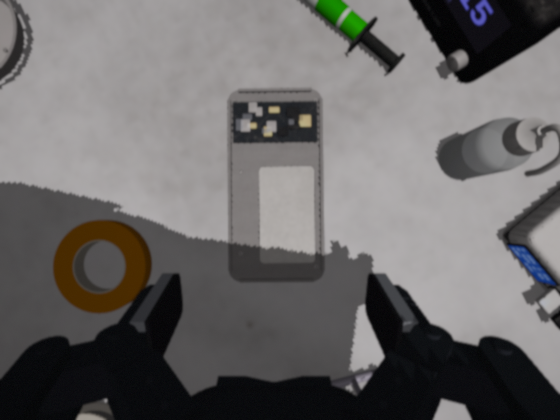

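```bash
python3 - <<'E'
from plan import *
from cell import ctrl
R1=down(65.4)*Ro.from_rotvec([0,np.radians(12),0])
a=np.radians(24.6);bx=np.array([np.sin(a),np.cos(a)])
g=np.array([.5536,-.0819])-bx*.056;t=g+bx*.0077;print(t)
show([*t,0.0],R1,4)
show([*t,-.0317],R1,3,[*t,0],R1)
E
```

```text
[ 0.53349364 -0.1258161 ]
dist mm 12.737269007671042 deg/row 1.9421005582749016
[[[-0.52,0.07,1.16],[-0.002,-0.034,-0.003]],[[-0.47,0.06,1.18],[-0.002,-0.034,-0.003]],[[-0.44,0.07,1.2],[-0.002,-0.034,-0.003]],[[-0.4,0.05,1.21],[-0.002,-0.034,-0.003]]]
dist mm 10.566666666666666 deg/row 0.0
[[[-0.22,-0.0,1.03],[0.0,0.0,0.0]],[[-0.22,-0.0,1.04],[0.0,0.0,0.0]],[[-0.22,-0.0,1.03],[0.0,0.0,0.0]]]
```

Request:
servo_tool(increments=[[[-0.52,0.07,1.16],[-0.002,-0.034,-0.003]],[[-0.47,0.06,1.18],[-0.002,-0.034,-0.003]],[[-0.44,0.07,1.2],[-0.002,-0.034,-0.003]],[[-0.4,0.05,1.2],[-0.002,-0.034,-0.003]]])

```text
clock: 11.2
eef_pos: [0.5334, -0.1255, 0.001]
ee_rot: [179.8, -11.9, 65.5]
contact_force: [0.1, -0.1, -0.8]
opening: 0.998
grasp_force: 0.0
```

Request:
servo_tool(increments=[[[-0.22,0,1.0],[0,0,0]],[[-0.22,0,1.0],[0,0,0]],[[-0.1,0,0.5],[0,0,0]],[[-0.1,0,0.4],[0,0,0]],[[0,0,0],[0,0,0]]])

```text
clock: 11.7
eef_pos: [0.5335, -0.1263, -0.0289]
ee_rot: [179.9, -12.0, 65.5]
contact_force: [0.7, 0.5, 0.3]
opening: 0.999
grasp_force: 0.0
```

```bash
python3 - <<'E'
from frame import *
from plan import *
s=ctrl.read_state();p=s['eef_pos'];print(s['clock'],p,s['ee_rot'],s['contact_force'])
R=Ro.from_euler('xyz',s['ee_rot'],degrees=True)
c=ctrl.camera('wrist');P=cloud(c);T=R.inv().apply(P.reshape(-1,3)-p).reshape(P.shape)
for lo,hi in((-.075,-.037),(.037,.075)):
    m=(abs(T[...,0])<.02)&(T[...,1]>lo)&(T[...,1]<hi)&(T[...,2]<-.03)&(T[...,2]>-.06)
    Q=T[m];W=P[m];g=c['image'][m].mean(-1);k=g<90;print(k.sum(),Q[k].max(0),W[k].min(0))
meas(c)
E
```

```text
11.7 [ 0.53347821 -0.12631326 -0.02887925] [179.91506758 -11.9708355   65.47182668] [0.71353654 0.48645759 0.31386625]
1140 [ 0.01245827 -0.04178889 -0.0300245 ] [ 0.45568031 -0.13104237 -0.00230576]
1096 [ 0.01217558  0.07222984 -0.0300135 ] [ 0.56371847 -0.17364005 -0.00187438]
40387 [553.5 -82.1] [142.1  69.9] 65.4 z [0.0033 0.006  0.0076]
876 [ 673.  -120.6] [28.2  9.7] 81.1 z [0.0035 0.0074 0.0112]
4774 [435.3 -83.2] [62.7 27.3] 86.3 z [0.0049 0.0108 0.0118]
```

Close and check.

Request:
servo_tool(increments=[[[0,0,0.2],[0,0,0]],[[0,0,0],[0,0,0]],[[0,0,0],[0,0,0]],[[0,0,0],[0,0,0]],[[0,0,0],[0,0,0]]], jaw=0.4)

```text
clock: 12.25
eef_pos: [0.534, -0.1262, -0.0294]
ee_rot: [179.8, -11.9, 65.5]
contact_force: [-6.5, -0.9, 19.2]
opening: 0.768
grasp_force: 65.0
```

Request:
servo_tool(increments=[[[0,0,-0.5],[0,0,0]],[[0,0,-1.0],[0,0,0]],[[0,0,-1.5],[0,0,0]],[[0,0,-1.5],[0,0,0]],[[0,0,0],[0,0,0]]])

```text
clock: 12.75
eef_pos: [0.5309, -0.1352, 0.0155]
ee_rot: [179.7, -11.9, 65.5]
contact_force: [0.8, -0.4, -0.9]
opening: 0.759
grasp_force: 69.6
```

```bash
python3 - <<'E'
from frame import *
s=ctrl.read_state();p=s['eef_pos'];print(s['clock'],p,s['ee_rot'],s['opening'],s['grasp_force'])
c=ctrl.camera('wrist');np.savez('w6.npz',**c);meas(c,zr=(.02,.065))
P=cloud(c)
m=(P[...,0]>.45)&(P[...,0]<.66)&(P[...,1]>-.17)&(P[...,1]<0)&(P[...,2]>.015)&(P[...,2]<.065)
Q=P[m];bx=np.array([.4163,.9092]);X=(Q[:,:2]-[.5535,-.082])@bx;Y=(Q[:,:2]-[.5535,-.082])@[-.9092,.4163];w=abs(Y)<.03
A=np.c_[X,Y,np.ones(len(X))]
for _ in range(4):
    k=np.linalg.lstsq(A[w],Q[w,2],rcond=None)[0];e=Q[:,2]-A@k;w=(abs(e)<.004)&(abs(Y)<.034)
print('plane',k,w.sum(),X[w].min(),X[w].max())
E
```

```text
12.75 [ 0.53090641 -0.13515707  0.01545027] [179.71162321 -11.93820142  65.52221582] 0.758569110083039 69.61908750236034
45020 [549.9 -90.6] [142.6  78.1] 67.3 z [0.0434 0.0471 0.0509]
3694 [ 673.8 -122.3] [30.1 12.1] 89.2 z [0.023  0.0434 0.0544]
81 [ 490.7 -119.2] [1.9 4.6] 62.9 z [0.0576 0.0615 0.0644]
72 [ 569.7 -155.2] [1.8 4.4] 50.3 z [0.0575 0.0616 0.064 ]
plane [-0.03830984 -0.01665525  0.046698  ] 43062 -0.08102877682850543 0.06187912338516155
```

```bash
python3 - <<'E'
from frame import *
a=np.radians(24.55)
for n in('scene0','side0','h5scene','h5side'):
    c=load(n);Q=cloud(c).reshape(-1,3);o=np.array([.55,.1694])
    for it in range(3):
        bx=np.array([np.sin(a),np.cos(a)]);by=np.array([-bx[1],bx[0]])
        X=(Q[:,:2]-o)@bx;Y=(Q[:,:2]-o)@by;Z=Q[:,2]
        w=(abs(X)<.008)&(((Y>.008)&(Y<.082)&(abs(Y-.0525)>.022)&(Z>.01)&(Z<.072))|((Y<-.095)&(Y>-.103)&(Z>.01)&(Z<.072))|((Y>-.1)&(Y<.08)&(Z>.0695)&(Z<.074)))
        if it==0:
            k=np.polyfit(Y[w],X[w],1);a2=a-np.arctan(k[0]) 
            e=X[w]-np.polyval(k,Y[w]);print(n,w.sum(),'X0',k[1].round(4),'slope deg',np.degrees(np.arctan(k[0])).round(2),'std',e.std().round(4))
    t=(X>.02)&(X<.15)&(abs(Z-.079)<.004)&(abs(Y)<.12)
    print('  topY',np.percentile(Y[t],[.3,99.7]).round(4))
    f=(X>.0025)&(X<.012)&(Z>.03)&(Z<.06)&(abs(Y)<.2);print('  flapY',f.sum(),np.percentile(Y[f],[2,98]).round(4))
    # rounded sill bright pixels
    g=c['image'].reshape(-1,3).mean(1);b=(abs(X)<.01)&(Z>.012)&(Z<.028)&(Y<.02)&(Y>-.11)&(g>150);print('  sill',b.sum(),np.percentile(Y[b],[2,98]).round(4) if b.sum() else '',np.median(Z[b]) if b.sum() else '')
E
```

```text
scene0 305 X0 -0.0016 slope deg 1.76 std 0.0019
  topY [-0.1042  0.0874]
  flapY 146 [-0.1955  0.088 ]
  sill 15 [-0.0842 -0.0038] 0.01846861377516461
side0 422 X0 -0.0019 slope deg 1.18 std 0.0023
  topY [-0.1053  0.0853]
  flapY 189 [-0.191   0.0803]
  sill 6 [-0.0831 -0.0071] 0.01719612678529967
h5scene 304 X0 -0.0015 slope deg 1.4 std 0.0019
  topY [-0.1049  0.0873]
  flapY 145 [-0.1854  0.0875]
  sill 15 [-0.0816 -0.0045] 0.018979571478975648
h5side 305 X0 -0.0019 slope deg 1.45 std 0.0022
  topY [-0.0337  0.0859]
  flapY 127 [-0.1927  0.0829]
  sill 10 [-0.0446  0.0008] 0.017412849863085868
```

```bash
python3 - <<'E'
from frame import *
a=np.radians(24.55)
for n in('scene0','side0'):
    c=load(n);Q=cloud(c).reshape(-1,3);o=np.array([.55,.1694])
    bx=np.array([np.sin(a),np.cos(a)]);by=np.array([-bx[1],bx[0]])
    X=(Q[:,:2]-o)@bx;Y=(Q[:,:2]-o)@by;Z=Q[:,2]
    t=(X>-.02)&(X<.165)&(abs(Z-.079)<.004)&(abs(Y)<.12)
    for nm,U,V,s,lo,hi in(('front',Y,X,1,-.09,.07),('left+Y',X,Y,-1,.01,.15),('right-Y',X,Y,1,.01,.15)):
        b=np.arange(lo,hi,.01);pts=[]
        for l in b:
            w=t&(U>=l)&(U<l+.01)
            if w.sum()>4: pts.append((l+.005,np.sort(s*V[w])[1]*s))
        pts=np.array(pts);k=np.polyfit(*pts.T,1);e=pts[:,1]-np.polyval(k,pts[:,0]);w=abs(e)<.003;k=np.polyfit(*pts[w].T,1)
        print(n,nm,np.degrees(np.arctan(k[0])).round(2),k[1].round(4),w.sum(),len(pts))
E
```

```text
scene0 front 1.17 -0.0031 16 16
scene0 left+Y -1.94 0.0881 13 14
scene0 right-Y -1.72 -0.0995 12 14
side0 front 1.33 -0.0043 16 16
side0 left+Y -1.03 0.0844 13 14
side0 right-Y -0.91 -0.1022 14 14
```

```bash
python3 - <<'E'
from plan import *
R1=down(64.1)*Ro.from_rotvec([0,np.radians(16.3),0])
show([.5224,.0152,.0115],R1,8)
E
```

```text
dist mm 18.779366069169882 deg/row 0.5708382934742345
[[[1.62,-0.87,0.38],[-0.0,0.009,0.003]],[[1.62,-0.88,0.39],[-0.0,0.009,0.003]],[[1.6,-0.88,0.4],[-0.0,0.009,0.003]],[[1.61,-0.88,0.42],[-0.0,0.009,0.003]],[[1.59,-0.89,0.43],[-0.0,0.009,0.003]]]
[[[1.59,-0.9,0.45],[-0.0,0.009,0.003]],[[1.58,-0.9,0.47],[-0.0,0.009,0.003]],[[1.58,-0.9,0.47],[-0.0,0.009,0.003]]]
```

Request:
servo_tool(increments=[[[1.62,-0.87,0.38],[0,0.009,0.003]],[[1.62,-0.88,0.39],[0,0.009,0.003]],[[1.6,-0.88,0.4],[0,0.009,0.003]],[[1.6,-0.88,0.42],[0,0.009,0.003]],[[1.6,-0.89,0.43],[0,0.009,0.003]]])

```text
clock: 13.3
eef_pos: [0.5239, -0.0381, 0.0113]
ee_rot: [-179.8, -14.6, 64.6]
contact_force: [-0.0, 0.2, -1.4]
opening: 0.758
grasp_force: 68.2
```

Request:
servo_tool(increments=[[[1.6,-0.9,0.45],[0,0.009,0.003]],[[1.58,-0.9,0.47],[0,0.009,0.003]],[[1.58,-0.9,0.47],[0,0.009,0.003]],[[0,0,0],[0,0,0]]])

```text
clock: 13.7
eef_pos: [0.5201, 0.0189, 0.0103]
ee_rot: [-179.6, -16.1, 64.2]
contact_force: [0.4, -0.8, -1.4]
opening: 0.759
grasp_force: 68.3
```

```bash
python3 - <<'E'
from frame import *
s=ctrl.read_state();p=s['eef_pos'];print(s['clock'],p,s['ee_rot'],s['opening'],s['grasp_force'])
M=np.array([.5874,.149]);bx=np.array([.4368,.8996]);by=np.array([-.8996,.4368])
c=ctrl.camera('wrist');np.savez('w7.npz',**c);P=cloud(c);cv2.imwrite('pics/w7.png',c['image'])
X=(P[...,:2]-M)@bx;Y=(P[...,:2]-M)@by;Z=P[...,2]
m=(abs(X+.1)<.11)&(abs(Y)<.05)&(Z>.015)&(Z<.07)&(X<-.01)
x,y,z=X[m],Y[m],Z[m];A=np.c_[x,y,np.ones(len(x))];w=abs(y)<.03
for _ in range(4):
    k=np.linalg.lstsq(A[w],z[w],rcond=None)[0];e=z-A@k;w=(abs(e)<.005)
print('plane',k,'X',np.percentile(x[w],[0,1,99,100]).round(4))
r=cv2.minAreaRect((np.c_[x[w],y[w]]*1000).astype(np.float32));print(r)
for lo in(-.15,-.12,-.09,-.06):
    q=w&(abs(x-lo)<.008);print(lo,np.percentile(y[q],[.5,99.5]).round(4))
# box features in wrist view
t=(abs(Z-.079)<.005)&(X>-.02)&(abs(Y)<.2);print('top X min',t.sum(),np.percentile(X[t],[1,3]) if t.sum() else '')
E
```

```text
13.7 [0.52006989 0.01894312 0.01034857] [-179.62924185  -16.11859916   64.18719528] 0.7587161420386181 68.30737642943859
plane [ 0.02055346 -0.00731449  0.04669163] X [-0.172  -0.1693 -0.0317 -0.0294]
((-100.63439178466797, 1.8401069641113281), (142.40252685546875, 73.67620849609375), 1.0125786066055298)
-0.15 [-0.0303  0.0367]
-0.12 [-0.0311  0.0378]
-0.09 [-0.0306  0.038 ]
-0.06 [-0.0301  0.0385]
top X min 0
```

View pics/w7.png

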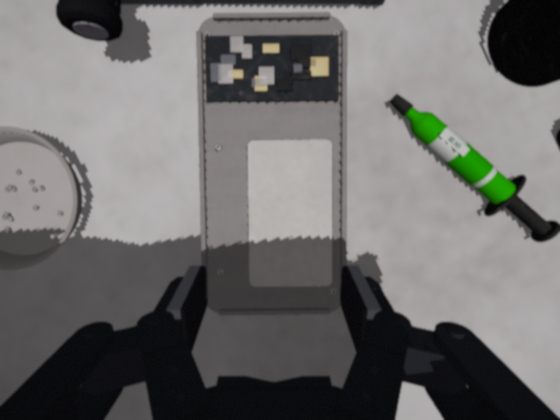

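```bash
python3 - <<'E'
from plan import *
M=np.array([.5874,.149]);bx=np.array([.4368,.8996]);by=np.array([-.8996,.4368])
R1=down(63.2)*Ro.from_rotvec([0,np.radians(9.4),0])
a=[*(M-.1476*bx),.0101];b=[*(M-.0082*bx),-.0033]
show(a,R1,4)
show(b,R1,12,a,R1)
E
```

```text
dist mm 0.6723121625729934 deg/row 1.6925485424054563
[[[-0.01,0.07,0.01],[-0.002,-0.029,0.004]],[[-0.01,0.06,0.0],[-0.002,-0.029,0.004]],[[-0.01,0.07,0.01],[-0.002,-0.029,0.004]],[[-0.01,0.06,0.01],[-0.002,-0.029,0.004]]]
dist mm 11.670643895756378 deg/row 0.0
[[[1.13,-0.02,0.3],[0.0,0.0,0.0]],[[1.13,-0.02,0.3],[0.0,0.0,0.0]],[[1.12,-0.01,0.3],[0.0,0.0,0.0]],[[1.13,-0.02,0.3],[0.0,0.0,0.0]],[[1.13,-0.02,0.3],[0.0,0.0,0.0]]]
[[[1.13,-0.02,0.3],[0.0,0.0,0.0]],[[1.12,-0.02,0.3],[0.0,0.0,0.0]],[[1.13,-0.02,0.3],[0.0,0.0,0.0]],[[1.13,-0.01,0.3],[0.0,0.0,0.0]],[[1.13,-0.02,0.3],[0.0,0.0,0.0]]]
[[[1.13,-0.02,0.3],[0.0,0.0,0.0]],[[1.12,-0.02,0.3],[0.0,0.0,0.0]]]
```

Request:
servo_tool(increments=[[[-0.01,0.07,0.01],[-0.002,-0.029,0.004]],[[-0.01,0.06,0],[-0.002,-0.029,0.004]],[[-0.01,0.07,0.01],[-0.002,-0.029,0.004]],[[-0.01,0.06,0.01],[-0.002,-0.029,0.004]]])

```text
clock: 14.15
eef_pos: [0.5243, 0.0142, 0.0106]
ee_rot: [180.0, -9.3, 63.1]
contact_force: [0.1, -1.0, -1.1]
opening: 0.759
grasp_force: 68.2
```

Request:
servo_tool(increments=[[[1.1,-0.02,0.3],[0,0,0]],[[1.1,-0.02,0.3],[0,0,0]],[[1.1,-0.02,0.3],[0,0,0]],[[1.1,-0.02,0.3],[0,0,0]],[[0,0,0],[0,0,0]]])

```text
clock: 14.65
eef_pos: [0.5442, 0.0565, 0.0056]
ee_rot: [180.0, -9.4, 63.2]
contact_force: [-0.6, -1.4, -1.4]
opening: 0.758
grasp_force: 69.9
```

```bash
python3 - <<'E'
from frame import *
s=ctrl.read_state();print(s['clock'],s['eef_pos'],s['ee_rot'],s['contact_force'],s['grasp_force'])
c=ctrl.camera('scene');d=ctrl.camera('side')
r=lambda i:cv2.resize(i,(400,400),interpolation=cv2.INTER_CUBIC)
cv2.imwrite('pics/s8.png',np.hstack([r(c['image'][150:250,170:270]),r(d['image'][130:230,230:330])]))
M=np.array([.5874,.149]);bx=np.array([.4368,.8996]);by=np.array([-.8996,.4368])
for c in(ctrl.camera('wrist'),):
    P=cloud(c);X=(P[...,:2]-M)@bx;Y=(P[...,:2]-M)@by;Z=P[...,2]
    m=(X>-.14)&(X<-.005)&(abs(Y)<.05)&(Z>.015)&(Z<.06);x,y,z=X[m],Y[m],Z[m];A=np.c_[x,y,np.ones(len(x))];w=abs(y)<.03
    for _ in range(4):
        k=np.linalg.lstsq(A[w],z[w],rcond=None)[0];w=abs(z-A@k)<.005
    print('plane',k,x[w].min())
    for lo in(-.11,-.09,-.06,-.03):
        q=w&(abs(x-lo)<.008);print(lo,np.percentile(y[q],[.5,99.5]).round(4))
E
```

```text
14.65 [0.54422251 0.05646842 0.00562739] [179.98302637  -9.43551565  63.22953119] [-0.64263729 -1.37746824 -1.43291309] 69.90441245958209
plane [-0.08075015 -0.01583357  0.03096594] -0.1244743990290895
-0.11 [-0.0344  0.0306]
-0.09 [-0.0366  0.0321]
-0.06 [-0.0365  0.032 ]
-0.03 [-0.0367  0.0318]
```

View pics/s8.png

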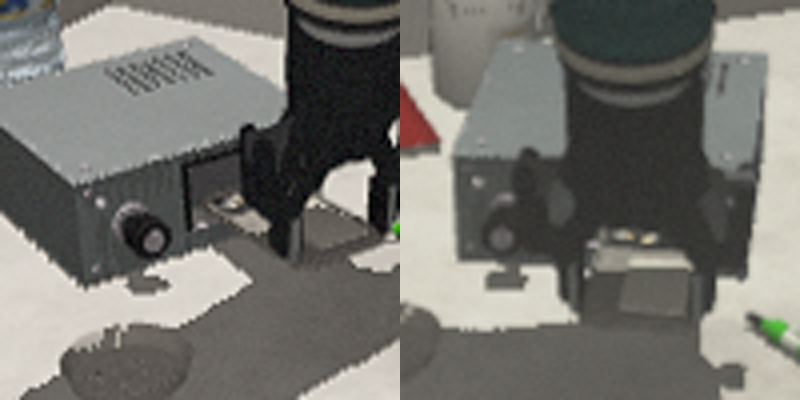

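Request:
servo_tool(increments=[[[1.13,-0.02,0.28],[0,0,0]],[[1.13,-0.02,0.28],[0,0,0]],[[1.13,-0.02,0.28],[0,0,0]],[[1.13,-0.02,0.28],[0,0,0]],[[0,0,0],[0,0,0]]])

```text
clock: 15.3
eef_pos: [0.565, 0.0989, 0.0023]
ee_rot: [180.0, -9.5, 63.3]
contact_force: [2.5, 6.4, -1.0]
opening: 0.752
grasp_force: 68.6
```

Request:
servo_tool(increments=[[[1.13,-0.02,0.28],[0,0,0]],[[1.13,-0.02,0.28],[0,0,0]],[[1.1,-0.02,0.28],[0,0,0]],[[0.8,-0.02,0.2],[0,0,0]],[[0,0,0],[0,0,0]]])

```text
clock: 15.8
eef_pos: [0.583, 0.1367, -0.0015]
ee_rot: [180.0, -9.5, 63.2]
contact_force: [2.1, 4.4, -6.5]
opening: 0.75
grasp_force: 69.0
```

```bash
cat > chk.py <<'E'
from frame import *
s=ctrl.read_state();print(s['clock'],s['eef_pos'],s['ee_rot'],s['contact_force'],s['grasp_force'],s['opening'])
M=np.array([.5874,.149]);bx=np.array([.4368,.8996]);by=np.array([-.8996,.4368])
print('TCP X,Y',(s['eef_pos'][:2]-M)@bx,(s['eef_pos'][:2]-M)@by)
for n in('wrist','scene','side'):
    c=ctrl.camera(n);cv2.imwrite(f'pics/chk_{n}.png',c['image'])
    P=cloud(c);X=(P[...,:2]-M)@bx;Y=(P[...,:2]-M)@by;Z=P[...,2]
    m=(X>-.09)&(X<-.003)&(abs(Y)<.031)&(Z>.012)&(Z<.042);x,z=X[m],Z[m]
    if len(x)>20: k=np.polyfit(x,z,1);print(n,len(x),'slope',k.round(4),'X',np.percentile(x,[1,50,99]).round(4),'z',np.percentile(z,[2,98]).round(4))
E
python3 chk.py
```

```text
15.8 [ 0.58303839  0.13672113 -0.00145332] [179.98977     -9.46253001  63.22041865] [ 2.14053721  4.4069413  -6.52422734] 68.98285103961825 0.7498031117744541
TCP X,Y -0.012951224516131173 -0.0014397083388905992
wrist 4322 slope [-0.1526  0.0287] X [-0.0331 -0.0261 -0.0173] z [0.0302 0.0372]
scene 113 slope [-0.0649  0.031 ] X [-0.0382 -0.0241 -0.0039] z [0.0292 0.0368]
side 165 slope [-0.0797  0.0288] X [-0.0388 -0.0227 -0.0036] z [0.0269 0.0359]
```

Request:
servo_tool(increments=[[[0,0,0],[0,0,0]],[[0,0,0],[0,0,0]],[[0,0,0],[0,0,0]],[[0,0,0],[0,0,0]]], jaw=1)

```text
clock: 16.35
eef_pos: [0.5827, 0.1353, -0.0011]
ee_rot: [180.0, -9.4, 63.1]
contact_force: [0.2, -0.4, -1.3]
opening: 1.001
grasp_force: 0.0
```

Request:
servo_tool(increments=[[[-1,0,-0.5],[0,0,0]],[[-2,0,-1],[0,0,0]],[[-3,0,-1],[0,0,0]],[[-3,0,-1],[0,0,0]],[[0,0,0],[0,0,0]]])

```text
clock: 16.85
eef_pos: [0.5386, 0.0483, 0.0193]
ee_rot: [180.0, -9.4, 63.0]
contact_force: [-0.2, 0.4, 0.0]
opening: 0.999
grasp_force: 0.0
```

```bash
python3 chk.py; python3 - <<'E'
import cv2,numpy as np
c=cv2.imread('pics/chk_scene.png');d=cv2.imread('pics/chk_side.png')
r=lambda i:cv2.resize(i,(400,400),interpolation=cv2.INTER_CUBIC)
cv2.imwrite('pics/s9.png',np.hstack([r(c[150:250,170:270]),r(cv2.imread('pics/chk_wrist.png')[:400,80:480])]))
E
```

```text
16.85 [0.53858338 0.04834603 0.019319  ] [179.96387621  -9.3959303   62.99776696] [-0.15075382  0.4050366   0.00178545] 0.0 0.9985177406549555
TCP X,Y -0.11187141145252995 -5.021983788686124e-05
wrist 8157 slope [-0.0776  0.0266] X [-0.0365 -0.02   -0.0033] z [0.0246 0.0323]
scene 73 slope [-0.0863  0.0261] X [-0.0413 -0.0261 -0.0038] z [0.024  0.0329]
side 173 slope [-0.0626  0.0254] X [-0.0407 -0.0239 -0.0043] z [0.0233 0.0317]
```

View pics/s9.png

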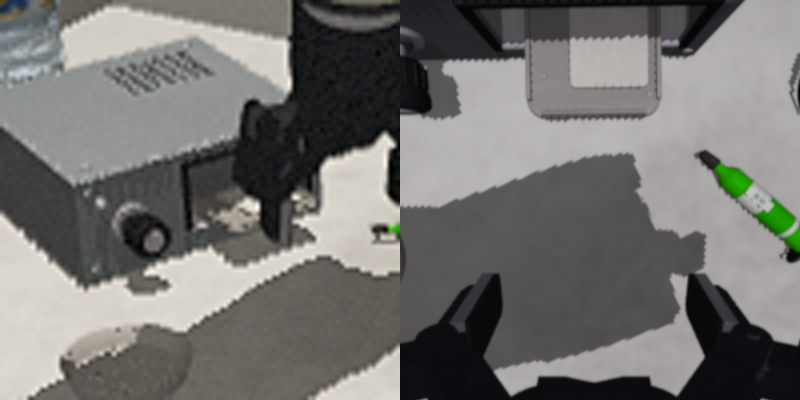

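```bash
python3 - <<'E'
from plan import *
M=np.array([.5874,.149]);bx=np.array([.4368,.8996]);by=np.array([-.8996,.4368])
R1=down(64.1)*Ro.from_rotvec([0,np.radians(25),0])
show([*(M-.075*bx-.002*by),.0],R1,6)
E
```

```text
dist mm 6.468734005102161 deg/row 2.5977997700669833
[[[0.51,0.02,0.4],[0.001,0.045,-0.003]],[[0.48,0.02,0.43],[0.001,0.045,-0.003]],[[0.47,0.02,0.44],[0.001,0.045,-0.003]],[[0.45,0.03,0.47],[0.001,0.045,-0.003]],[[0.43,0.02,0.48],[0.001,0.045,-0.003]]]
[[[0.4,0.03,0.51],[0.001,0.045,-0.003]]]
```

Request:
servo_tool(increments=[[[0.51,0.02,0.4],[0.001,0.045,-0.003]],[[0.48,0.02,0.43],[0.001,0.045,-0.003]],[[0.47,0.02,0.44],[0.001,0.045,-0.003]],[[0.45,0.03,0.47],[0.001,0.045,-0.003]],[[0.43,0.02,0.48],[0.001,0.045,-0.003]]], jaw=0)

```text
clock: 17.5
eef_pos: [0.5539, 0.0769, 0.0028]
ee_rot: [-180.0, -22.4, 64.1]
contact_force: [1.0, 0.9, -0.8]
opening: 0.144
grasp_force: 0.0
```

Request:
servo_tool(increments=[[[0.4,0.03,0.5],[0.001,0.045,-0.003]],[[0,0,0],[0,0,0]],[[0,0,0],[0,0,0]],[[0,0,0],[0,0,0]]])

```text
clock: 17.9
eef_pos: [0.5565, 0.0811, 0.0001]
ee_rot: [180.0, -24.9, 64.3]
contact_force: [-0.4, 0.4, 1.0]
opening: -0.002
grasp_force: 0.0
```

```bash
python3 chk.py; python3 - <<'E'
from frame import *
from scipy.spatial.transform import Rotation as Ro
s=ctrl.read_state();p=s['eef_pos'];R=Ro.from_euler('xyz',s['ee_rot'],degrees=True)
for n in('scene','side','wrist'):
    c=ctrl.camera(n);P=cloud(c);g=c['image'].mean(-1);T=R.inv().apply(P.reshape(-1,3)-p).reshape(P.shape)
    m=(abs(T[...,0])<.025)&(abs(T[...,1])<.03)&(T[...,2]>-.06)&(T[...,2]<0)&(g<80)&(P[...,2]>.006)
    Q=T[m];print(n,m.sum(),np.percentile(Q,[1,99],axis=0).round(4).tolist(),P[m][:,2].min(),((P[m][:,:2]-[.5874,.149])@[.4368,.8996]).max())
E
```

```text
17.9 [5.56522820e-01 8.11138823e-02 8.02169712e-05] [179.97539628 -24.85028059  64.27777916] [-0.38715133  0.37591496  0.95753757] 0.0 -0.001822847304227475
TCP X,Y -0.07455750389758597 -0.0018755446236596932
wrist 7971 slope [-0.1382  0.0255] X [-0.0851 -0.022  -0.0034] z [0.0248 0.0398]
scene 86 slope [-0.1083  0.026 ] X [-0.089  -0.0244 -0.0033] z [0.0245 0.036 ]
scene 42 [[-0.012, -0.0153, -0.0587], [0.0051, 0.0114, -0.0367]] 0.028886793563693103 -0.08706286036196459
side 42 [[-0.0131, -0.0124, -0.0584], [-0.0018, 0.0133, -0.0381]] 0.029365508647522374 -0.09615512354108423
wrist 1307 [[0.0063, -0.0129, -0.0597], [0.0116, 0.0136, -0.0323]] 0.032555016880852036 -0.0781938547382481
```

Request:
servo_tool(increments=[[[-0.22,0,0.48],[0,0,0]],[[1.35,0,0.63],[0,0,0]],[[1.35,0,0.63],[0,0,0]],[[0.9,0,0.42],[0,0,0]],[[0,0,0],[0,0,0]]])

```text
clock: 18.7
eef_pos: [0.5737, 0.1175, -0.0057]
ee_rot: [-180.0, -24.9, 64.3]
contact_force: [0.2, 0.1, -0.6]
opening: 0.003
grasp_force: 0.0
```

Request:
servo_tool(increments=[[[0.45,0,0.21],[0,0,0]],[[0.45,0,0.21],[0,0,0]],[[0.45,0,0.21],[0,0,0]],[[0.45,0,0.21],[0,0,0]],[[0,0,0],[0,0,0]]])

```text
clock: 19.2
eef_pos: [0.5825, 0.1351, -0.0055]
ee_rot: [180.0, -24.9, 64.3]
contact_force: [-0.1, -0.2, -0.9]
opening: -0.001
grasp_force: 0.0
```

```bash
python3 chk.py
```

```text
19.2 [ 0.58247077  0.13507507 -0.00548597] [179.98990658 -24.91945988  64.26389197] [-0.13253818 -0.18902726 -0.89340247] 0.0 -0.0009893817609054024
TCP X,Y -0.014679953403369245 -0.0016480728602020819
wrist 4800 slope [-0.5591  0.0204] X [-0.0283 -0.0124 -0.0031] z [0.0237 0.0408]
scene 84 slope [-0.2327  0.023 ] X [-0.0488 -0.0373 -0.0041] z [0.0207 0.0411]
side 111 slope [-0.2716  0.0197] X [-0.0503 -0.0367 -0.0034] z [0.019  0.0407]
```

```bash
cat > tail.py <<'E'
from frame import *
M=np.array([.5874,.149]);bx=np.array([.4368,.8996]);by=np.array([-.8996,.4368])
c=ctrl.camera('wrist');P=cloud(c);X=(P[...,:2]-M)@bx;Y=(P[...,:2]-M)@by;Z=P[...,2]
print(ctrl.read_state()['clock'])
for lo,hi in((-.033,-.018),(.018,.03)):
    m=(Y>lo)&(Y<hi)&(Z>.006)&(Z<.045)&(X>-.06)&(X<.16);print(m.sum(),'Xmin',np.percentile(X[m],[0,1,5,50,99]).round(4) if m.sum() else '')
    for a in np.arange(-.04,.06,.01):
        q=m&(X>a)&(X<a+.01)
        if q.sum()>3: print('  ',a.round(2),q.sum(),np.percentile(Z[q],[5,50,95]).round(4))
E
python3 tail.py
```

```text
19.4
1301 Xmin [-0.0183 -0.0183 -0.0172 -0.0079  0.0029]
   -0.02 498 [0.024  0.0257 0.0296]
   -0.01 623 [0.0238 0.0252 0.0276]
   0.0 180 [0.0236 0.0266 0.0275]
1046 Xmin [-0.0179 -0.0178 -0.0164 -0.0071  0.0035]
   -0.02 382 [0.0245 0.0257 0.0296]
   -0.01 490 [0.0234 0.0246 0.0259]
   0.0 174 [0.0229 0.024  0.0255]
```

Request:
servo_tool(increments=[[[0.45,0,0.21],[0,0,0]],[[0.45,0,0.21],[0,0,0]],[[0.45,0,0.21],[0,0,0]],[[0.45,0,0.21],[0,0,0]],[[0.36,0,0.17],[0,0,0]]])

```text
clock: 19.9
eef_pos: [0.5927, 0.1566, -0.0056]
ee_rot: [-180.0, -24.9, 64.2]
contact_force: [-1.1, -0.7, 0.1]
opening: 0.002
grasp_force: 0.3
```

Request:
servo_tool(increments=[[[0.27,0,0.13],[0,0,0]],[[0.27,0,0.13],[0,0,0]],[[0,0,0],[0,0,0]]])

```text
clock: 20.2
eef_pos: [0.5954, 0.1618, -0.0056]
ee_rot: [180.0, -24.9, 64.3]
contact_force: [1.1, -0.3, -0.1]
opening: -0.002
grasp_force: 0.3
```

```bash
python3 chk.py; python3 tail.py
```

```text
20.2 [ 0.59535401  0.16175909 -0.00564508] [179.99140931 -24.91112662  64.25430654] [ 1.12965585 -0.28575558 -0.08502405] 0.3112061263527721 -0.002289460692939663
TCP X,Y 0.01495239002944109 -0.0015822612413083203
scene 50 slope [-1.2231  0.0168] X [-0.0184 -0.0118 -0.0032] z [0.0183 0.0411]
side 61 slope [-1.2897  0.0135] X [-0.0217 -0.0134 -0.0041] z [0.0163 0.0416]
20.4
0 Xmin 
0 Xmin
```

Request:
servo_tool(increments=[[[-0.9,0,-0.42],[0,0,0]],[[-1.35,0,-0.63],[0,0,0]],[[-2.7,0,-1.3],[0,0,0]],[[-2.7,0,-1.3],[0,0,0]],[[0,0,0],[0,0,0]]])

```text
clock: 20.9
eef_pos: [0.5568, 0.082, -0.0049]
ee_rot: [-179.9, -24.9, 64.0]
contact_force: [-0.1, 0.9, -0.8]
opening: 0.001
grasp_force: 0.0
```

```bash
cat > flap.py <<'E'
from frame import *
M=np.array([.5874,.149]);bx=np.array([.4368,.8996]);by=np.array([-.8996,.4368])
print(ctrl.read_state()['clock'],ctrl.read_state()['eef_pos'])
for n in('wrist','scene','side'):
    c=ctrl.camera(n);cv2.imwrite(f'pics/flap_{n}.png',c['image']);P=cloud(c);X=(P[...,:2]-M)@bx;Y=(P[...,:2]-M)@by;Z=P[...,2]
    m=(abs(Y)<.042)&(X>-.01)&(X<.1)&(Z>.003)&(Z<.07);print(n,m.sum())
    for a in np.arange(.005,.07,.008):
        q=m&(Z>a)&(Z<a+.008)
        if q.sum()>3: print('  z',a.round(3),q.sum(),'X',np.percentile(X[q],[5,50,95]).round(4),'g',c['image'][q].mean().round())
E
python3 flap.py
```

```text
20.9 [ 0.55684816  0.08204619 -0.00488814]
wrist 10921
  z 0.005 923 X [0.0004 0.0009 0.0086] g 42.0
  z 0.013 2052 X [0.0005 0.0019 0.0056] g 83.0
  z 0.021 1140 X [0.0047 0.0052 0.0057] g 32.0
  z 0.029 1315 X [0.0047 0.0052 0.0057] g 32.0
  z 0.037 1543 X [0.0047 0.0052 0.0058] g 32.0
  z 0.045 1816 X [0.0046 0.0052 0.0058] g 32.0
  z 0.053 929 X [0.0045 0.0051 0.0058] g 30.0
  z 0.061 627 X [-0.0015 -0.001  -0.0005] g 13.0
  z 0.069 375 X [-0.0017 -0.001   0.0003] g 10.0
scene 425
  z 0.005 50 X [-0.002   0.0005  0.0034] g 74.0
  z 0.013 62 X [-0.002   0.0011  0.0073] g 103.0
  z 0.021 42 X [0.0015 0.0049 0.007 ] g 66.0
  z 0.029 41 X [0.002  0.0052 0.008 ] g 64.0
  z 0.037 45 X [0.0033 0.0053 0.0089] g 65.0
  z 0.045 63 X [0.0012 0.005  0.0078] g 64.0
  z 0.053 68 X [0.0022 0.0059 0.0089] g 65.0
  z 0.061 32 X [-0.0016  0.0029  0.0059] g 50.0
  z 0.069 9 X [-0.0034 -0.0027 -0.0006] g 29.0
side 25
  z 0.045 6 X [0.0025 0.0047 0.0059] g 75.0
  z 0.053 8 X [0.0023 0.0038 0.009 ] g 71.0
  z 0.061 8 X [-0.0036  0.      0.0038] g 61.0
```

```bash
python3 - <<'E'
from frame import *
from plan import *
M=np.array([.5874,.149]);bx=np.array([.4368,.8996]);by=np.array([-.8996,.4368])
for n,c in(('scene0',load('scene0')),('side0',load('side0')),('wrist',ctrl.camera('wrist')),('scene',ctrl.camera('scene'))):
    P=cloud(c);X=(P[...,:2]-M)@bx;Y=(P[...,:2]-M)@by;Z=P[...,2]
    m=(X>-.042)&(X<-.014)&(Y>.06)&(Y<.13)&(Z>.02)&(Z<.06)
    if m.sum()>10: print(n,m.sum(),'X',np.percentile(X[m],[1,99]).round(4),'Y',np.percentile(Y[m],[1,50,99]).round(4),'Z',np.percentile(Z[m],[1,99]).round(4))
R1=down(64.1)*Ro.from_rotvec([0,np.radians(10),0])
show([*(M-.03*bx+.095*by),.085],R1,8)
E
```

```text
scene0 101 X [-0.0374 -0.0144] Y [0.0812 0.0967 0.107 ] Z [0.0278 0.0541]
side0 111 X [-0.0394 -0.0148] Y [0.0799 0.0919 0.1055] Z [0.0258 0.0515]
wrist 3483 X [-0.0347 -0.0142] Y [0.0786 0.0866 0.102 ] Z [0.0336 0.0535]
scene 101 X [-0.0377 -0.0152] Y [0.0806 0.0963 0.107 ] Z [0.0287 0.0536]
dist mm 17.231187793210886 deg/row 1.8639135942965455
[[[0.93,-1.21,-0.81],[-0.0,-0.033,0.0]],[[0.9,-1.21,-0.83],[-0.0,-0.033,0.0]],[[0.87,-1.2,-0.87],[-0.0,-0.033,0.0]],[[0.84,-1.21,-0.89],[-0.0,-0.033,0.0]],[[0.82,-1.21,-0.92],[-0.0,-0.033,0.0]]]
[[[0.78,-1.21,-0.95],[-0.0,-0.033,0.0]],[[0.75,-1.2,-0.98],[-0.0,-0.033,0.0]],[[0.72,-1.21,-0.99],[-0.0,-0.033,0.0]]]
```

Request:
servo_tool(increments=[[[0.4,-0.6,-1.5],[0,-0.033,0]],[[0.4,-1.2,-1.5],[0,-0.033,0]],[[0.8,-1.2,-1.2],[0,-0.033,0]],[[0.9,-1.2,-1.2],[0,-0.033,0]],[[0.9,-1.2,-1.0],[0,-0.033,0]]])

```text
clock: 21.65
eef_pos: [0.5131, 0.117, 0.0673]
ee_rot: [180.0, -15.4, 64.3]
contact_force: [-0.7, -0.1, -0.7]
opening: -0.001
grasp_force: 0.0
```

Request:
servo_tool(increments=[[[0.9,-1.2,-0.9],[0,-0.033,0]],[[0.9,-1.2,-0.5],[0,-0.033,0]],[[0.9,-1.4,0],[0,-0.033,0]],[[0,0,0],[0,0,0]]], jaw=0.6)

```text
clock: 22.05
eef_pos: [0.4884, 0.1553, 0.0868]
ee_rot: [180.0, -9.8, 64.4]
contact_force: [-0.1, 0.3, -0.8]
opening: 0.602
grasp_force: 0.0
```

```bash
python3 - <<'E'
from plan import *
from frame import *
M=np.array([.5874,.149]);bx=np.array([.4368,.8996]);by=np.array([-.8996,.4368])
s=ctrl.read_state();print(s['eef_pos'],s['ee_rot'],s['opening'])
R1=down(64.1)*Ro.from_rotvec([0,np.radians(10),0])
a=[*(M-.0148*bx+.093*by),.07]
show(a,R1,4)
show([*a[:2],-.0066],R1,6,a,R1)
p=s['eef_pos'];R=Ro.from_euler('xyz',s['ee_rot'],degrees=True)
c=ctrl.camera('wrist');P=cloud(c);T=R.inv().apply(P.reshape(-1,3)-p).reshape(P.shape)
m=(abs(T[...,0])<.02)&(abs(T[...,1])<.05)&(T[...,2]>-.06)&(T[...,2]<-.01)&(P[...,2]>.085);Q=T[m]
if len(Q): print(len(Q),np.percentile(Q,[1,99],axis=0))
X=(P[...,:2]-M)@bx;Y=(P[...,:2]-M)@by;Z=P[...,2]
m=(X>-.042)&(X<-.014)&(Y>.06)&(Y<.13)&(Z>.02)&(Z<.06)
if m.sum()>10: print(m.sum(),'X',np.percentile(X[m],[1,99]).round(4),'Y',np.percentile(Y[m],[1,50,99]).round(4),'Z',np.percentile(Z[m],[1,99]).round(4))
E
```

```text
[0.4884259  0.15534414 0.08681816] [179.97292086  -9.76630568  64.43185946] 0.6015732570224519
dist mm 7.073766987018515 deg/row 0.10074472439072421
[[[0.49,-0.03,0.51],[-0.0,0.001,0.001]],[[0.49,-0.02,0.51],[-0.0,0.001,0.001]],[[0.48,-0.03,0.51],[-0.0,0.001,0.001]],[[0.49,-0.03,0.52],[-0.0,0.001,0.001]]]
dist mm 12.766666666666666 deg/row 0.0
[[[-0.22,-0.0,1.26],[0.0,0.0,0.0]],[[-0.22,-0.0,1.25],[0.0,0.0,0.0]],[[-0.23,-0.0,1.26],[0.0,0.0,0.0]],[[-0.22,-0.0,1.26],[0.0,0.0,0.0]],[[-0.22,-0.0,1.26],[0.0,0.0,0.0]]]
[[[-0.22,-0.0,1.25],[0.0,0.0,0.0]]]
2610 [[-0.00989842 -0.03823028 -0.05982045]
 [ 0.01192481  0.0390178  -0.03255101]]
981 X [-0.0331 -0.0141] Y [0.0796 0.0925 0.1049] Z [0.0398 0.0536]
```

Request:
servo_tool(increments=[[[0.98,-0.05,1.02],[0,0,0]],[[0.98,-0.05,1.02],[0,0,0]],[[-0.34,0,1.9],[0,0,0]],[[-0.33,0,1.9],[0,0,0]],[[-0.33,0,1.9],[0,0,0]]])

```text
clock: 22.6
eef_pos: [0.498, 0.1743, 0.0099]
ee_rot: [-180.0, -9.8, 64.2]
contact_force: [0.8, 0.3, 0.1]
opening: 0.603
grasp_force: 0.0
```

Request:
servo_tool(increments=[[[-0.33,0,1.85],[0,0,0]],[[0,0,0],[0,0,0]]])

```text
clock: 22.8
eef_pos: [0.4964, 0.1738, -0.0099]
ee_rot: [-179.8, -9.7, 64.2]
contact_force: [0.0, -0.1, 0.4]
opening: 0.599
grasp_force: 0.0
```

```bash
python3 flap.py | tail -60 | head -12; python3 - <<'E'
import numpy as np
from cell import ctrl
s=ctrl.read_state();d=s['eef_pos'][:2]-[.5874,.149];print(s['eef_pos'],s['contact_force'],d@[.4368,.8996],d@[-.8996,.4368])
E
```

```text
22.8 [ 0.49640449  0.17384011 -0.00986808]
wrist 0
scene 428
  z 0.005 61 X [-0.0027 -0.      0.0035] g 74.0
  z 0.013 83 X [-0.0034  0.0013  0.0066] g 100.0
  z 0.021 65 X [0.0008 0.0044 0.0078] g 70.0
  z 0.029 55 X [0.0018 0.0047 0.0077] g 64.0
  z 0.037 48 X [0.0019 0.0052 0.0079] g 64.0
  z 0.045 39 X [0.0023 0.0052 0.0073] g 64.0
  z 0.053 33 X [0.0013 0.0047 0.0072] g 65.0
  z 0.061 24 X [-0.0024  0.0025  0.006 ] g 49.0
  z 0.069 5 X [-0.0014 -0.0004  0.0016] g 20.0
[ 0.49825242  0.173978   -0.00690523] [-0.3525847   0.71774836  0.36291742] -0.01646945385913624 0.09110755745267429
```

Request:
servo_tool(increments=[[[0,0,0],[0,0,0]],[[0,0,0],[0,0,0]],[[0,0,0],[0,0,0]],[[0,0,0],[0,0,0]],[[0,0,0],[0,0,0]]], jaw=0)

```text
clock: 23.45
eef_pos: [0.497, 0.1744, -0.0063]
ee_rot: [-179.9, -9.8, 64.2]
contact_force: [-9.8, 1.5, 13.3]
opening: 0.295
grasp_force: 58.0
```

Request:
servo_tool(increments=[[[-0.39,0,-0.07],[0,0,0]],[[-0.39,0,-0.07],[0,0,0]],[[-0.39,0,-0.07],[0,0,0]],[[-0.3,0,-0.05],[0,0,0]],[[0,0,0],[0,0,0]]])

```text
clock: 23.95
eef_pos: [0.4909, 0.1619, -0.0061]
ee_rot: [-179.9, -10.0, 64.3]
contact_force: [-5.3, 12.6, 8.0]
opening: 0.296
grasp_force: 58.6
```

```bash
python3 - <<'E'
from frame import *
M=np.array([.5874,.149]);bx=np.array([.4368,.8996]);by=np.array([-.8996,.4368])
s=ctrl.read_state();print(s['eef_pos'],s['contact_force'],s['contact_force'][:2]@bx,s['opening'],s['grasp_force'],(s['eef_pos'][:2]-M)@bx)
for n in('scene','side','wrist'):
    c=ctrl.camera(n);P=cloud(c);X=(P[...,:2]-M)@bx;Y=(P[...,:2]-M)@by;Z=P[...,2]
    m=(X>-.07)&(X<-.012)&(abs(Y-.093)<.011)&(abs(Z-.04)<.011);print(n,m.sum(),np.percentile(X[m],[2,20,50]) if m.sum() else '')
E
```

```text
[ 0.49091379  0.16194304 -0.0061014 ] [-5.2638781  12.59930149  8.02642194] 9.035069666293996 0.29553402679176 58.62262594571348 -0.030501616881886708
scene 58 [-0.05055293 -0.04934283 -0.04754423]
side 89 [-0.05193315 -0.05031561 -0.04749678]
wrist 2602 [-0.04473387 -0.03661951 -0.02657139]
```

Request:
servo_tool(increments=[[[-0.15,0,-0.03],[0,0,0]],[[0,0,0],[0,0,0]],[[0,0,0],[0,0,0]],[[0,0,0],[0,0,0]],[[0,0,0],[0,0,0]]])

```text
clock: 24.6
eef_pos: [0.4908, 0.1618, -0.006]
ee_rot: [-179.9, -10.1, 64.3]
contact_force: [-2.1, 21.4, 3.2]
opening: 0.291
grasp_force: 59.3
```

Request:
servo_tool(increments=[[[0.4,0,0.07],[0,0,0]],[[0.4,0,0.07],[0,0,0]],[[0.4,0,0.07],[0,0,0]],[[0.25,0,0.05],[0,0,0]],[[0,0,0],[0,0,0]]])

```text
clock: 25.1
eef_pos: [0.4968, 0.1738, -0.0062]
ee_rot: [-179.9, -9.9, 64.3]
contact_force: [-6.1, 8.5, 10.7]
opening: 0.289
grasp_force: 60.1
```

Request:
servo_tool(increments=[[[0,0,0],[0,0,0]],[[0,0,0],[0,0,0]],[[0,0,0],[0,0,0]],[[0,0,0],[0,0,0]]], jaw=0.6)

```text
clock: 25.5
eef_pos: [0.4973, 0.1721, -0.007]
ee_rot: [180.0, -9.8, 64.2]
contact_force: [0.4, 0.3, 0.5]
opening: 0.597
grasp_force: 0.0
```

Request:
servo_tool(increments=[[[0.2,0,-1],[0,0,0]],[[0.3,0,-2],[0,0,0]],[[0,0,-3],[0,0,0]],[[-1,0,-3],[0,0,0]],[[-3,0,-3],[0,0,0]]])

```text
clock: 26.0
eef_pos: [0.4739, 0.1233, 0.1074]
ee_rot: [179.9, -9.8, 64.4]
contact_force: [1.2, -0.7, -0.4]
opening: 0.601
grasp_force: 0.0
```

Request:
servo_tool(increments=[[[-3,0,-2],[0,0,0]],[[-3,0,-1],[0,0,0]],[[0,0,0],[0,0,0]]])

```text
clock: 26.3
eef_pos: [0.4447, 0.0628, 0.1261]
ee_rot: [179.9, -9.8, 64.1]
contact_force: [0.2, 0.3, 0.4]
opening: 0.599
grasp_force: 0.0
```

```bash
python3 flap.py | head -11; python3 - <<'E'
from frame import *
M=np.array([.5874,.149]);bx=np.array([.4368,.8996]);by=np.array([-.8996,.4368])
s=ctrl.read_state();print(s['eef_pos'],s['contact_force'],s['opening'])
for n in('scene','side','wrist'):
    c=ctrl.camera(n);P=cloud(c);X=(P[...,:2]-M)@bx;Y=(P[...,:2]-M)@by;Z=P[...,2]
    m=(X>-.07)&(X<-.012)&(abs(Y-.093)<.011)&(abs(Z-.04)<.016);print(n,m.sum(),np.percentile(X[m],[2,20,50]) if m.sum() else '')
E
```

```text
26.3 [0.44471769 0.06276051 0.12614788]
wrist 2772
  z 0.005 325 X [0.0007 0.0011 0.0081] g 44.0
  z 0.013 785 X [0.0008 0.0024 0.0059] g 86.0
  z 0.021 339 X [0.005  0.0055 0.0059] g 30.0
  z 0.029 383 X [0.005  0.0055 0.0059] g 29.0
  z 0.037 407 X [0.005  0.0054 0.0059] g 29.0
  z 0.045 248 X [0.0049 0.0053 0.0058] g 26.0
  z 0.061 143 X [-0.0012 -0.0007 -0.0004] g 16.0
  z 0.069 85 X [-0.0011 -0.0008  0.0008] g 14.0
scene 543
[0.44560913 0.0650858  0.12498789] [0.64893918 0.58452459 0.44181511] 0.6009502596008215
scene 90 [-0.03799828 -0.0347856  -0.0328625 ]
side 99 [-0.0386117  -0.03578288 -0.03378849]
wrist 958 [-0.03433913 -0.03231839 -0.0249158 ]
```

```bash
python3 -c "
from cell import ctrl
print(ctrl.hand_in())"
```

```text
the job is handed in; nothing more can be done
None
```

The job is handed in at 26.3 s. The phone frame is in the UV box and the flap measured shut. The knob was pulled to its stop and held about 0.6 s, and it measured home after release. I could not see the frame behind the shut flap, so its flat rest, about 6 mm from the centre towards the flap, is inferred from the push depth and the closed flap. The hand-in returned no verdict, and I viewed 11 pictures, one over your limit of 10.

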